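Turn a drained beaker over onto the stirrer

ROBOT

A 6-joint arm with a two-finger parallel gripper is mounted at the origin on the work surface. World frame = base frame: x ahead of the robot, y to its left, z up, the work surface at z = 0. Lengths are in m, angles in rad, forces in N, time in s.
With the tool pointing down it reaches from about 0.275 to 0.825 m from the base axis. Payload 4.9 kg.
Tool frame: the origin (TCP) lies midway between the tips of the shut fingers; the grasp point (between the pads) lies 19 mm behind it (ctrl.grip_point_offset is the z of the grasp point in the tool frame, in m); z points along the fingers, y is the direction in which the jaws open and shut (so a half turn about z gives the same grasp; the last joint's range is limited). The gripper opens to 85 mm and grips with 20 to 120 N. Pads are 22 mm wide; open, the fingers measure 114 mm over their backs; the gripper's body (76 mm by 85 mm) begins 54 mm behind the grasp point. The pads swing forward as they close: fully open they stand 13 mm farther back than shut.
Start: joints at [-1.389, 0.326, -0.193, 1.052, 0, 1.437], TCP at [0.171, -0.523, 0.231] pointing down, gripper open.
Joint ranges: [-2.65, 2.65], [-0.97, 1.79], [-1.3, 1.35], [-1.93, 2.1], [-1.47, 1.37], [-3.14, 3.14]. Speed limits (rad/s): [2.57, 2.57, 3.14, 3.14, 3.14, 3.14].

INTERFACE

Orientations are given as a rotation vector (axis times angle).
In Python, from workcell import ctrl, vision gives the robot as it stands.
- The arm moves only by the tool move_arm, never from a script. Its argument "commands" is a list that holds one entry, the list of rows, each a list of 6 numbers: the shift along the tool's x, y, z in units of 0.2 m (1.0 is 0.2 m), then the turn, a rotation vector about the tool's x, y, z in units of 1.5 rad (1.0 is 1.5 rad). A call has exactly 10 rows; each row is the pose to reach, as a shift and turn from the pose measured when the call began, along the tool's axes at that moment; what a row does not reach only later rows make up. A row lasts 1/10 s, in which the tool goes at most 50 mm and 8.59 degrees, less where a joint would pass 70% of its speed; a pose out of reach is approached as far as the arm can. A call with a number of a shift or a turn outside -1 to 1 is refused whole. A call with a gripper value outside its range is refused whole. "fingers" is the opening, from 0 (shut) to 1 (fully open), set as the call begins (left out, the last holds). The fingers move at their own pace and stop on an object; "newtons" is the grip in N (left out, the last holds). Time passes only in rows, so rows that repeat a pose let the fingers close, or fill a call up. It gives the time, the measured TCP pose, the force and the opening at its end, in the units of the state.
- ctrl.state(): the state, without advancing time (a new reading comes with each control period).
- vision.grab_frame(name): name is "scene" or "top" or "wrist"; returns a dict with "image" (480x640x3 uint8, blue, green, red), "fx", "fy", "cx", "cy" (pixels), "k1" (the pictures are not rectified: a ray, as slopes to the right and down, at radius r is drawn at 1 + k1 r^2 times it, then the intrinsics apply), "world_from_camera" (4x4, takes a point from camera to world coordinates). Camera axes: x right, y down, z forward; pixel columns grow to the right and rows downward; lengths in m; the calibration is good to about 2 mm. A picture is of the moment at which its call begins. There is no depth.
- ctrl.finish_job(): hands the job in, once; it reports no verdict.
The state is a dict: "time_s": time; "joint_pos": joint angles; "joint_vel": joint speeds; "joint_torque": joint torques, N m; "tool_pos": TCP position; "tcp_rot": TCP orientation; "wrist_force": force on the tool from outside, world axes, zero at the start; "torque": the same for the moment, N m; "finger_gap": finger opening in m.
Only numpy, scipy, OpenCV 4.12 (cv2) and the standard library are available. Lean on these libraries where they do the work, as an engineer would, in place of code of your own. Each camera call takes 0.05 s, during which the arm holds its last target.

TASK

The blue beaker is draining mouth-down on the green mat. Lay it on its side along the two orange rails of the rest and let go of it there, then take it again another way and stand it mouth-up in the middle of the stirrer's round plate. Set it down gently each time and leave the jar, the bottle and the dish where they are.

Things in the scene. Friction and masses are not known exactly. Their poses are not given: they have to be found in the camera images.
- beaker: Blue plastic beaker, a straight round cup 60 mm in outer diameter and 84 mm tall, wall 3 mm, base 4 mm thick, 0.08 to 0.17 kg, short white marks up two opposite sides. Loose. Origin: centre of the mouth's rim plane; +z runs along its axis from the mouth to the closed base (so +z points up at the start, mouth down, and must point down at the end). Its rotation about its own axis does not matter.
- beaker_mid (a point): Middle of the beaker on its axis, 42 mm from either end; axes as the beaker's.
- beaker_base (a point): Centre of the outside of the beaker's closed base, on its axis; axes as the beaker's.
- mat: Green draining mat, 150 x 150 mm, 6 mm thick, fixed on the bench; origin at the centre of its underside.
- rest: Fixed rest: grey base plate 120 (x) x 80 (y) x 12 mm with two round orange rails along its x axis (which runs roughly across the robot, along world y, give or take 25 degrees), 16 mm thick, 112 mm long, centre lines at y = -20 and +20 mm and 20 mm above the bench. The beaker lying along x between the rails (mouth to either end) does not roll; its axis is then 52 mm above the bench. Origin: centre of the underside.
- rest_top (a point): Centre of the rest at the height of the rails' tops, 28 mm above the bench; x along the rails. The lying beaker's axis is 24 mm above this point.
- stirrer: Low magnetic stirrer, white box 160 (x) x 150 (y) mm, top of the box 41 mm above the bench, with a round steel plate 130 mm in diameter whose top is 50 mm above the bench; black circle 40 mm across at the plate's centre; knob and display on its -x side (for show). Fixed. Origin: centre of the underside.
- plate (a point): Centre of the stirrer's plate, on its top face, z up.
- jar: Bystander: white jar with a red cap, 60 mm across, 90 mm tall, loose; origin under its centre.
- amber: Bystander: amber bottle with a black cap, 52 mm across, 110 mm tall, loose; origin under its centre.
- dish: Bystander: flat yellow covered dish, 90 mm across, 26 mm tall, loose; origin under its centre.
There are look-alikes about, which are no part of the job. Of the things that look like the rest, the largest one is meant.

How it is judged:
By the outcome, as a careful person would: the job done as asked, in the order asked, and still so for the second after the job is handed in, with the robot touching nothing.
It also fails if it takes over 72 s, if anything falls off the work surface, if the arm or the gripper's body presses on something with over 40 N, if the wrist force passes 120 N, or if a joint passes its speed limit or range.

## Working session

There is one attempt and no reset: what is moved stays moved. The work goes in short steps, Python scripts to look and compute and a tool call to move; the robot and the scene stay as the last step left them, time stands still between calls to the robot, and variables do not carry over. Pictures are saved under pics/ and viewed, and the job is handed in when it is done.

Besides the shell and the picture viewer there is one more tool, called after "Request:" as name(argument=value, ...), one argument or row to a line, values as JSON. move_arm: Moves the arm, as the interface text tells. Shifts and turns lie within -1 to 1; 1 stands for 0.2 m of shift or 1.5 rad of turn. Its arguments: {"type":"object","properties":{"commands":{"type":"array"},"fingers":{"type":"number"},"newtons":{"type":"number"}},"required":["commands"]}

```bash
ls; mkdir -p pics; python3 - <<'E'
from workcell import ctrl, vision
import cv2
print(ctrl.state(), ctrl.grip_point_offset)
for n in("scene","top","wrist"):
    f=vision.grab_frame(n); cv2.imwrite(f"pics/{n}0.png",f["image"]); print(n,f["fx"],f["fy"],f["cx"],f["cy"],f["k1"],f["world_from_camera"].round(4).tolist() if hasattr(f["world_from_camera"],'round') else f["world_from_camera"])
E
```

```text
pics
{'time_s': 0.0, 'joint_pos': array([-1.38923430e+00,  3.26923624e-01, -1.93566436e-01,  1.05199221e+00,
        8.18460312e-06,  1.43659047e+00]), 'joint_vel': array([ 8.32246898e-05,  1.56900578e-03, -1.70471094e-03,  1.14110760e-03,
        2.48822767e-06, -4.97380138e-04]), 'joint_torque': array([-1.95639142e-03, -4.43392146e+01,  2.62442958e+01,  1.54660153e-02,
       -3.03179986e-04,  8.38793568e-06]), 'tool_pos': array([ 0.17070748, -0.52224104,  0.23051948]), 'tcp_rot': array([-3.10085346e+00, -4.93683862e-01,  4.98205456e-05]), 'wrist_force': array([ 0.54325983, -0.23802808,  0.26636981]), 'torque': array([-0.00908389, -0.05966792,  0.01398024]), 'finger_gap': 0.08550767307722532} -0.0187
scene 588.6552968931197 588.6552968931197 318.169364516915 234.0268358336605 -0.16842756671012316 [[0.8714, 0.2908, -0.395, 1.0434], [0.4905, -0.5119, 0.7052, -0.749], [0.0029, -0.8083, -0.5887, 0.7057], [0.0, 0.0, 0.0, 1.0]]
top 599.430051089108 599.430051089108 317.42816052272013 242.77836373098353 -0.15607160501275036 [[-0.0086, -0.977, 0.2129, 0.3718], [-0.9999, 0.0095, 0.0032, -0.0075], [-0.0051, -0.2128, -0.9771, 1.2478], [0.0, 0.0, 0.0, 1.0]]
wrist 428.5259175212218 428.5259175212218 321.36427922405693 235.58724919157123 -0.058649731208888986 [[0.3094, -0.9032, -0.2976, 0.2486], [-0.9509, -0.2943, -0.0953, -0.498], [-0.0015, 0.3125, -0.9499, 0.3728], [0.0, 0.0, 0.0, 1.0]]
```

View pics/top0.png

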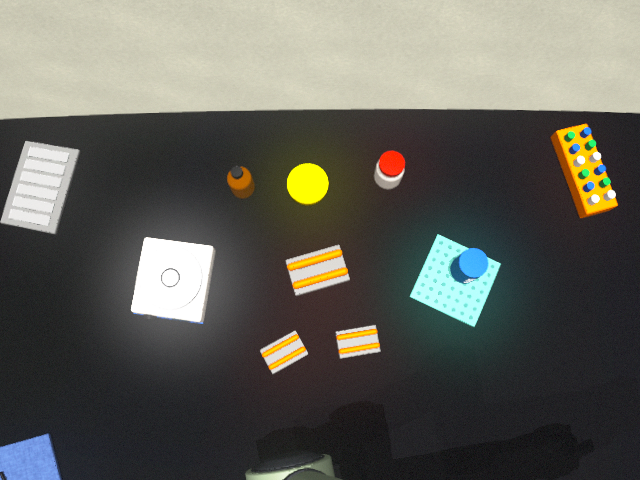

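View pics/scene0.png

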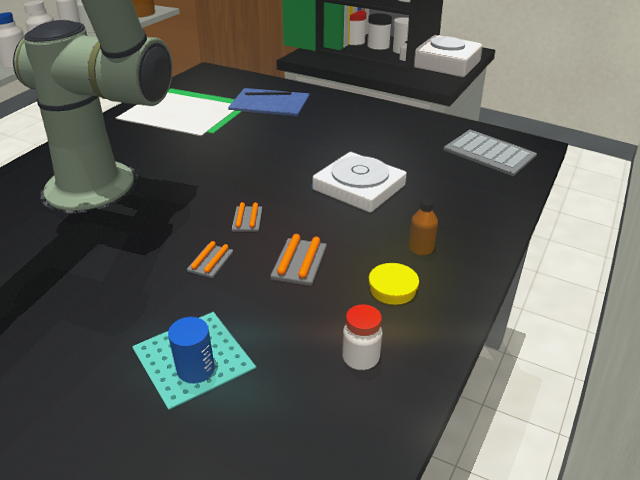

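View pics/wrist0.png

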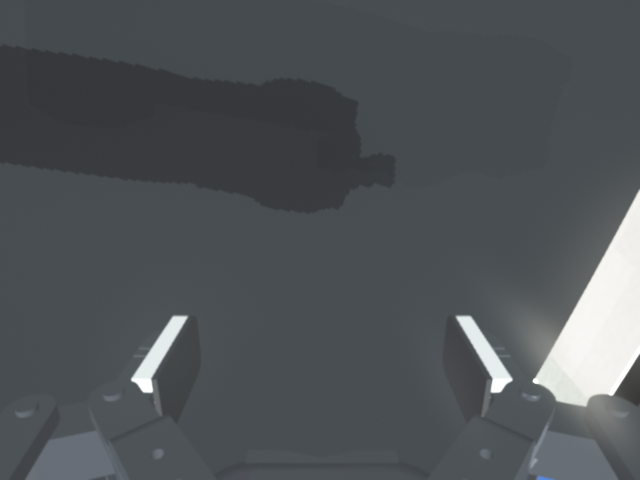

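Top view: beaker's base disc is near (473,263), the mat near (456,280), the large rest near (318,270), and the stirrer circle near (170,278). There are two smaller decoy rests at (284,352) and (358,341). I'll enlarge these.

```bash
cat > h.py <<'E'
import numpy as np, cv2
from workcell import ctrl, vision
def proj(f,P):
    T=np.linalg.inv(np.array(f["world_from_camera"])); P=np.atleast_2d(P)
    c=P@T[:3,:3].T+T[:3,3]; s=c[:,:2]/c[:,2:]; r2=(s**2).sum(1,keepdims=True); s=s*(1+f["k1"]*r2)
    return s*[f["fx"],f["fy"]]+[f["cx"],f["cy"]]
def unproj(f,uv,z):
    uv=np.atleast_2d(uv).astype(float); d=(uv-[f["cx"],f["cy"]])/[f["fx"],f["fy"]]; s=d.copy()
    for _ in range(20): s=d/(1+f["k1"]*(s**2).sum(1,keepdims=True))
    W=np.array(f["world_from_camera"]); r=np.c_[s,np.ones(len(s))]@W[:3,:3].T; o=W[:3,3]
    return o+r*((z-o[2])/r[:,2])[:,None]
def grab(n,save=None):
    f=vision.grab_frame(n)
    if save: cv2.imwrite(f"pics/{save}.png",f["image"])
    return f
def crop(img,x,y,w,h,k,name):
    cv2.imwrite(f"pics/{name}.png",cv2.resize(img[y:y+h,x:x+w],None,fx=k,fy=k,interpolation=cv2.INTER_CUBIC))
E
python3 - <<'E'
import cv2,numpy as np
from h import *
im=cv2.imread("pics/top0.png")
crop(im,400,225,120,110,5,"c_beak"); crop(im,275,235,90,70,8,"c_rest"); crop(im,125,230,100,100,6,"c_stir")
im=cv2.imread("pics/scene0.png"); crop(im,125,300,140,110,5,"c_sbeak")
E
```

```text
(no output)
```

View pics/c_beak.png

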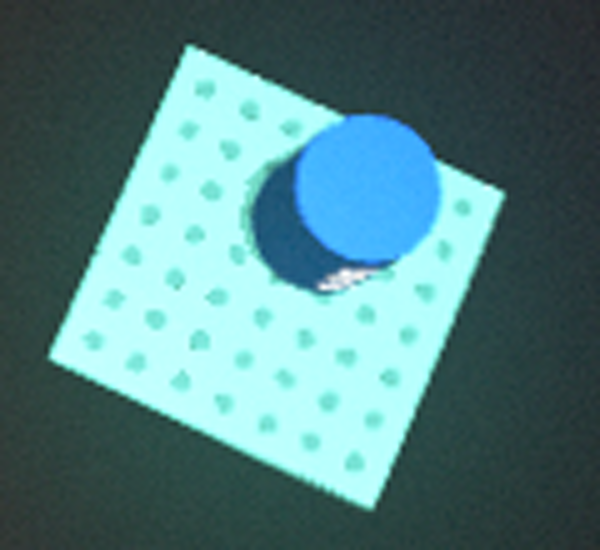

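View pics/c_rest.png

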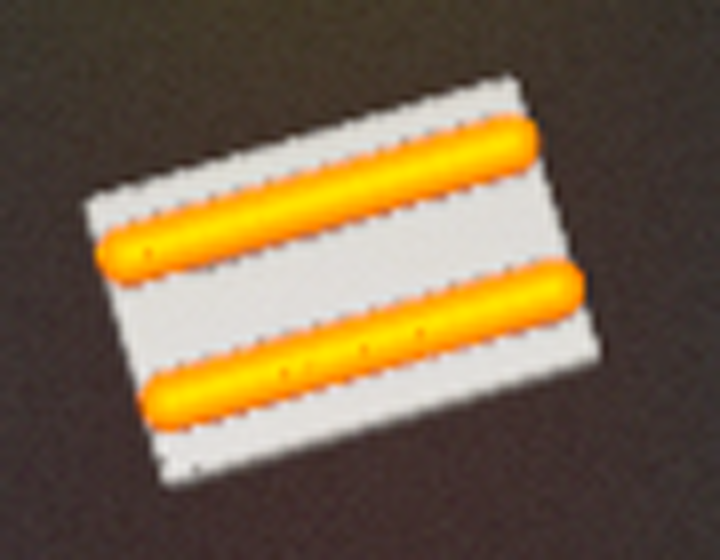

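View pics/c_stir.png

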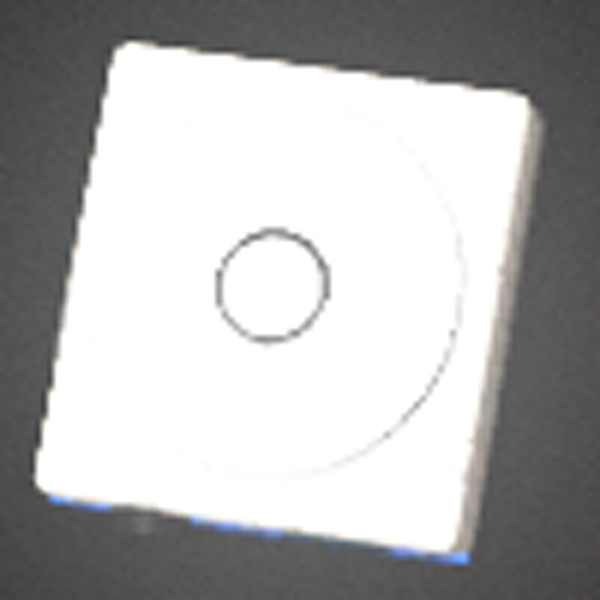

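View pics/c_sbeak.png

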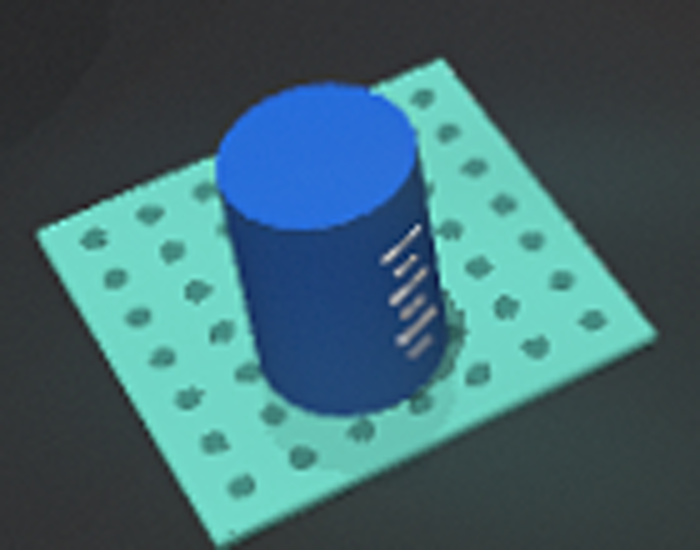

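```bash
python3 - <<'E'
from h import *
t=grab("top"); s=grab("scene")
b=lambda p,k,x,y:(np.array(p,float)+.5)/k-.5+[x,y]
print("beaker top",unproj(t,b([368,188],5,400,225),.09),"scene",unproj(s,b([317,157],5,125,300),.09))
r=unproj(t,b([[98,255],[540,138],[140,405],[585,285]],8,275,235),.020)
print(r.round(4)); print("rail len",np.linalg.norm(r[0]-r[1]),np.linalg.norm(r[2]-r[3]),"ctr",r.mean(0)); 
d=(r[0]-r[1])+(r[2]-r[3]); print("ang",np.degrees(np.arctan2(d[1],d[0])))
c=unproj(t,b([[85,203],[513,75],[600,355],[167,487]],8,275,235),.012); print(c.round(4),c.mean(0)); d=c[0]-c[1]+c[3]-c[2];print(np.degrees(np.arctan2(d[1],d[0])))
print("plate",unproj(t,b([272.5,286],6,125,230),.05))
for n,p,z in(("amber",(237,171),.11),("dish",(308,183),.026),("jar",(392,160),.09)): print(n,unproj(t,p,z))
ci=np.array([[0,0,.05]])
# mat corners
m=unproj(t,b([[188,43],[506,190],[373,510],[48,358]],5,400,225),.006);print(m.round(3),np.linalg.norm(m[0]-m[1]))
# scene cross-checks
print("rest ctr in scene",proj(s,[c.mean(0)]),"plate in scene",proj(s,unproj(t,b([272.5,286],6,125,230),.05)))
crop(s["image"],260,225,80,70,8,"c_srest"); crop(s["image"],305,145,110,70,7,"c_sstir")
E
```

```text
beaker top [[ 0.58166281 -0.31209483  0.09      ]] scene [[ 0.58287909 -0.31555684  0.09      ]]
[[ 0.5896  0.0606  0.02  ]
 [ 0.6195 -0.0548  0.02  ]
 [ 0.5501  0.0497  0.02  ]
 [ 0.5805 -0.0658  0.02  ]]
rail len 0.11924742130134335 0.11945445741322643 ctr [ 0.58490747 -0.00259122  0.02      ]
ang 104.62459479740266
[[ 0.6049  0.0645  0.012 ]
 [ 0.6381 -0.0483  0.012 ]
 [ 0.5633 -0.0698  0.012 ]
 [ 0.5298  0.0431  0.012 ]] [ 0.58400572 -0.00263199  0.012     ]
106.48586090950117
plate [[0.56365067 0.29817864 0.05      ]]
amber [[0.76868759 0.15630224 0.11      ]]
dish [[0.76888455 0.01547455 0.026     ]]
jar [[ 0.79609297 -0.15797562  0.09      ]]
[[ 0.661 -0.26   0.006]
 [ 0.595 -0.394  0.006]
 [ 0.46  -0.329  0.006]
 [ 0.526 -0.194  0.006]] 0.14967860522272808
rest ctr in scene [[299.06600917 257.80040718]] plate in scene [[360.01172188 169.03177191]]
```

View pics/c_sstir.png

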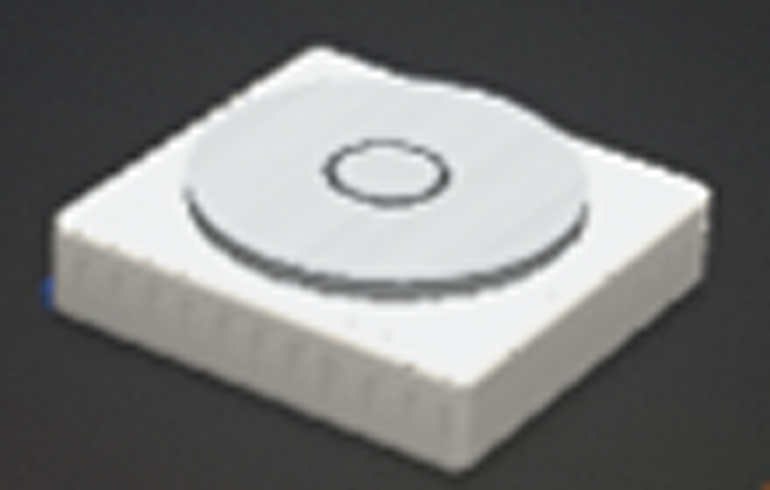

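View pics/c_srest.png

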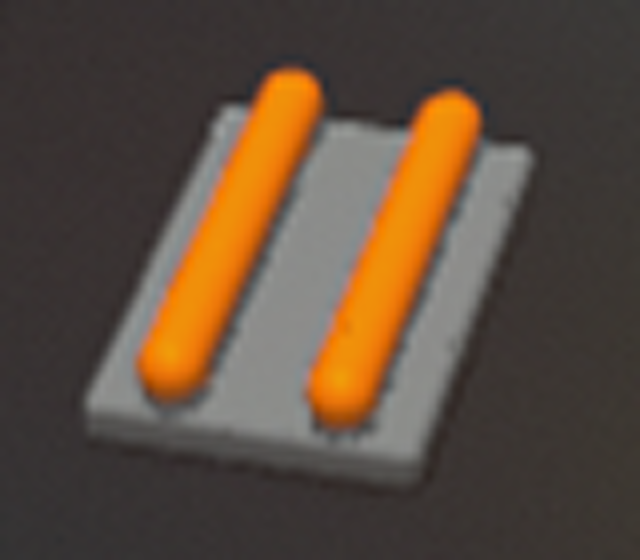

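Stirrer circle in the scene view is at (360.1,169.3), against a predicted (360.0,169.0), so the plate position is confirmed. Next I'll refine the rail angle and beaker centre with colour masks.

```bash
cat >> h.py <<'E'
from scipy.spatial.transform import Rotation as Ro
def go(pos,R):
    """tool-frame shift/turn units from measured pose to TCP pose"""
    s=ctrl.state(); R0=Ro.from_rotvec(s["tcp_rot"]).as_matrix()
    sh=R0.T@(np.array(pos)-s["tool_pos"])/0.2; tu=Ro.from_matrix(R0.T@R).as_rotvec()/1.5
    print("shift",sh.round(4),"turn",tu.round(4),"| dist %.3f ang %.1f"%(np.linalg.norm(sh)*.2,np.degrees(np.linalg.norm(tu)*1.5)))
def tool(ang,lean,yaw=None):
    """x axis along heading ang (deg) when lean=0; lean>0: body leans towards +u"""
    a=np.radians(ang); u=np.array([np.cos(a),np.sin(a),0]); k=np.array([0,0,1.]); l=np.radians(lean)
    z=-u*np.sin(l)-k*np.cos(l); x=u*np.cos(l)-k*np.sin(l); return np.c_[x,np.cross(z,x),z]
def st():
    s=ctrl.state(); print("t %.2f"%s["time_s"],"tcp",s["tool_pos"].round(4),"F",s["wrist_force"].round(2),"gap %.4f"%s["finger_gap"],"q",s["joint_pos"].round(3))
E
python3 - <<'E'
from h import *
t=grab("top"); s=grab("scene")
for f,n in((t,"top"),(s,"scene")):
    hsv=cv2.cvtColor(f["image"],cv2.COLOR_BGR2HSV)
    m=cv2.inRange(hsv,(8,150,120),(28,255,255)); nl,lab,stt,cen=cv2.connectedComponentsWithStats(m)
    for i in range(1,nl):
        if stt[i,4]>150:
            p=np.argwhere(lab==i)[:,::-1]; w=unproj(f,p,.024)[:,:2]; c=w.mean(0); u,S,v=np.linalg.svd(w-c,full_matrices=False); d=v[0]*np.sign(v[0][1])
            if abs(c[0]-.584)<.06 and abs(c[1])<.06: print(n,c.round(4),np.degrees(np.arctan2(d[1],d[0])).round(2),stt[i,4])
    m=cv2.inRange(hsv,(100,120,170),(120,255,255)); nl,lab,stt,cen=cv2.connectedComponentsWithStats(m)
    for i in range(1,nl):
        if stt[i,4]>300: print(n,"blue",cen[i],stt[i,:],unproj(f,cen[i],.09).round(4))
E
```

```text
top [0.6026 0.0033] 105.83 409
top [ 0.5642 -0.0072] 105.94 408
top blue [472.91176471 262.22647059] [459 248  29  30 680] [[ 0.5816 -0.3115  0.09  ]]
top blue [ 28.94891566 459.79180723] [   0  434   60   46 2075] [[0.1956 0.5637 0.09  ]]
scene [ 0.5681 -0.0149] 106.6 353
scene [ 0.6062 -0.0032] 106.44 355
scene blue [284.37662338 101.4       ] [254  92  54  19 385] [[0.2657 0.4568 0.09  ]]
scene blue [187.66814159 330.99336283] [168 317  40  29 904] [[ 0.5824 -0.3158  0.09  ]]
```

```bash
python3 - <<'E'
from h import *
R=tool(106,45); z=R[:,2]; g=np.array([.582,-.3135,.062]); T=g+z*.0237
print(R.round(3), T)
go(T-z*.13,R)
go(T-z*.13,tool(106,0))
E
```

```text
[[-0.195  0.961  0.195]
 [ 0.68   0.276 -0.68 ]
 [-0.707  0.    -0.707]] [ 0.58661925 -0.32960924  0.04524157]
shift [ 2.2928 -0.7311  0.47  ] turn [-0.4001 -0.415  -0.9653] | dist 0.490 ang 96.6
shift [ 2.2928 -0.7311  0.47  ] turn [-2.0000e-04 -3.0000e-04 -1.0229e+00] | dist 0.490 ang 87.9
```

Request:
move_arm(
  commands=[
    [[0.1,-0.03,0,-0.04,-0.04,-0.09],[0.2,-0.06,0,-0.08,-0.08,-0.18],[0.3,-0.09,0,-0.11,-0.11,-0.27],[0.4,-0.12,0,-0.15,-0.15,-0.36],[0.5,-0.15,0,-0.18,-0.19,-0.45],[0.6,-0.18,0,-0.22,-0.23,-0.53],[0.7,-0.21,0,-0.25,-0.26,-0.61],[0.8,-0.24,0,-0.29,-0.3,-0.69],[0.9,-0.27,0,-0.32,-0.33,-0.77],[0.95,-0.3,0,-0.36,-0.37,-0.86]],
  ],
  fingers=1,
  newtons=40,
)

```text
time_s: 1.35
tool_pos: [0.3345, -0.4059, 0.2319]
tcp_rot: [1.686, 1.857, -0.561]
wrist_force: [-0.2, -0.0, 0.2]
finger_gap: 0.0857
```

```bash
python3 - <<'E'
from h import *
st()
R=tool(106,45); z=R[:,2]; g=np.array([.582,-.3135,.062]); T=g+z*.0237
go(T-z*.13,R)
E
```

```text
t 1.35 tcp [ 0.3345 -0.4059  0.2319] F [-0.18 -0.05  0.18] gap 0.0857 q [-0.821 -0.046 -0.922  0.057 -0.354  0.535]
shift [ 0.8761  1.1915 -0.0306] turn [-0.041  -0.0433 -0.1069] | dist 0.296 ang 10.5
```

Request:
move_arm(
  commands=[
    [[0.09,0.12,0,0,0,-0.01],[0.18,0.24,0,-0.01,-0.01,-0.03],[0.27,0.36,0,-0.02,-0.02,-0.05],[0.36,0.48,0,-0.03,-0.03,-0.07],[0.45,0.6,0,-0.04,-0.04,-0.09],[0.54,0.72,0,-0.04,-0.04,-0.11],[0.63,0.82,-0.01,-0.04,-0.04,-0.11],[0.71,0.9,-0.02,-0.04,-0.04,-0.11],[0.77,0.96,-0.03,-0.04,-0.04,-0.11],[0.82,1.0,-0.03,-0.04,-0.04,-0.11]],
  ],
)

```text
time_s: 2.35
tool_pos: [0.525, -0.2535, 0.1417]
tcp_rot: [1.47, 1.961, -0.609]
wrist_force: [-0.3, 0.3, 0.7]
finger_gap: 0.0855
```

```bash
python3 - <<'E'
from h import *
st()
R=tool(106,45); z=R[:,2]; g=np.array([.582,-.3135,.062]); T=g+z*.0237
go(T-z*.13,R); go(T,R)
f=grab("wrist","w1"); print(proj(f,[[.582,-.3135,.09],[.582,-.3135,.006],[.582,-.3135,.062]]))
E
```

```text
t 2.35 tcp [ 0.525  -0.2535  0.1417] F [-0.31  0.27  0.73] gap 0.0855 q [-0.261  0.336 -0.774 -0.009 -0.648  0.865]
shift [0.021  0.1916 0.0098] turn [ 0.     -0.0035  0.0034] | dist 0.039 ang 0.4
shift [0.0176 0.1915 0.6598] turn [ 0.     -0.0035  0.0034] | dist 0.137 ang 0.4
[[385.18561819 268.68158666]
 [377.07656872 152.84464361]
 [382.27714875 226.24933609]]
```

View pics/w1.png

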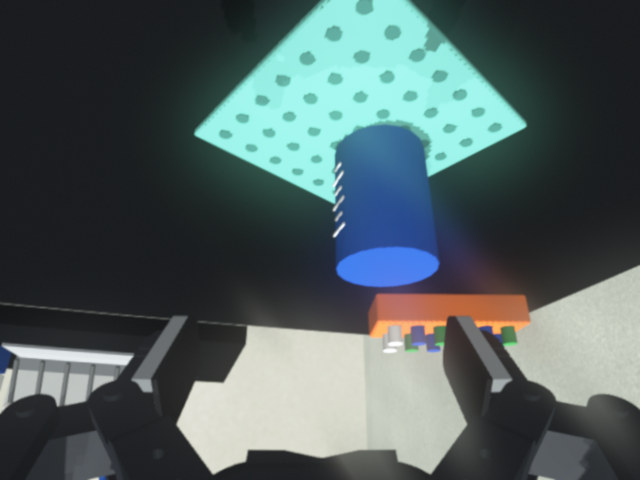

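Wrist view: the base disc is centred at (387,266), against a predicted (385,269), about 1 mm off. I'm moving in.

Request:
move_arm(
  commands=[
    [[0.01,0.06,0.01,0,0,0],[0.02,0.13,0.03,0,0,0],[0.02,0.18,0.06,0,0,0],[0.02,0.195,0.12,0,0,0],[0.02,0.195,0.2,0,0,0],[0.02,0.195,0.28,0,0,0],[0.02,0.195,0.36,0,0,0],[0.02,0.195,0.43,0,0,0],[0.02,0.195,0.48,0,0,0],[0.02,0.195,0.5,0,0,0]],
  ],
)

```text
time_s: 3.4
tool_pos: [0.5806, -0.3076, 0.0654]
tcp_rot: [1.471, 1.964, -0.609]
wrist_force: [-0.1, 0.1, 0.2]
finger_gap: 0.0855
```

```bash
python3 - <<'E'
from h import *
st()
R=tool(106,45); z=R[:,2]; g=np.array([.582,-.3135,.062]); T=g+z*.0237
go(T,R)
f=grab("wrist","w2"); grab("scene","s2")
E
```

```text
t 3.40 tcp [ 0.5806 -0.3076  0.0654] F [-0.14  0.06  0.17] gap 0.0855 q [-0.333  0.561 -0.678 -0.183 -0.613  0.787]
shift [-0.0105 -0.0016  0.152 ] turn [-0.0007 -0.0048  0.0039] | dist 0.030 ang 0.5
```

View pics/w2.png

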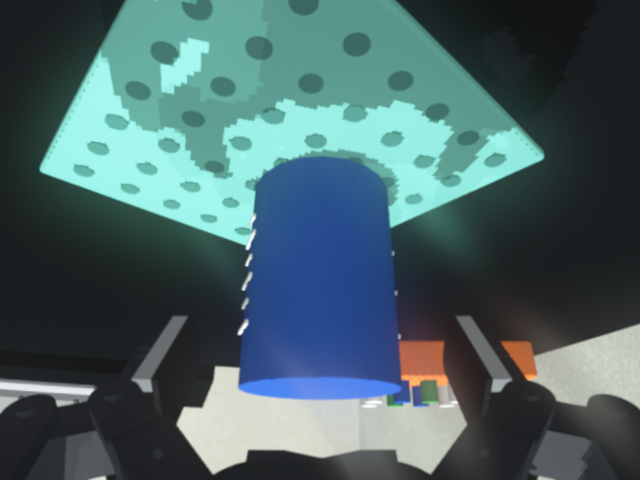

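View pics/s2.png

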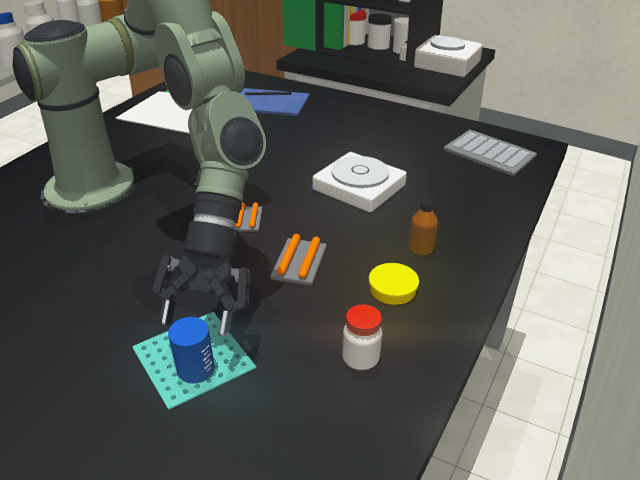

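The beaker (columns 240–402) is centred between the fingers (185 and 460). I'll advance 30 mm, then close.

Request:
move_arm(
  commands=[
    [[0,0,0.02,0,0,0],[-0.01,0,0.04,0,0,0],[-0.01,0,0.06,0,0,0],[-0.01,0,0.08,0,0,0],[-0.01,0,0.1,0,0,0],[-0.01,0,0.12,0,0,0],[-0.01,0,0.14,0,0,0],[-0.01,0,0.15,0,0,0],[-0.01,0,0.155,0,0,0],[-0.01,0,0.155,0,0,0]],
  ],
)

```text
time_s: 4.5
tool_pos: [0.5872, -0.3294, 0.0451]
tcp_rot: [1.471, 1.964, -0.608]
wrist_force: [0.1, 0.0, -1.0]
finger_gap: 0.0855
```

Request:
move_arm(
  commands=[
    [[0,0,0,0,0,0],[0,0,0,0,0,0],[0,0,0,0,0,0],[0,0,0,0,0,0],[0,0,0,0,0,0],[0,0,0,0,0,0],[0,0,0,0,0,0],[0,0,0,0,0,0],[0,0,0,0,0,0],[0,0,0,0,0,0]],
  ],
  fingers=0,
  newtons=40,
)

```text
time_s: 5.5
tool_pos: [0.5874, -0.3295, 0.0456]
tcp_rot: [1.471, 1.963, -0.608]
wrist_force: [-1.6, 1.6, 4.9]
finger_gap: 0.0601
```

```bash
python3 - <<'E'
from h import *
st()
s=ctrl.state(); R=Ro.from_rotvec(s["tcp_rot"]).as_matrix(); print(R.round(3))
f=grab("wrist","w3"); g=grab("scene","s3"); crop(g["image"],120,240,160,140,5,"s3c")
E
```

```text
t 5.50 tcp [ 0.5874 -0.3295  0.0456] F [-1.56  1.56  4.94] gap 0.0601 q [-0.367  0.612 -0.664 -0.241 -0.596  0.751]
[[-0.202  0.96   0.193]
 [ 0.683  0.279 -0.675]
 [-0.702 -0.004 -0.712]]
```

View pics/w3.png

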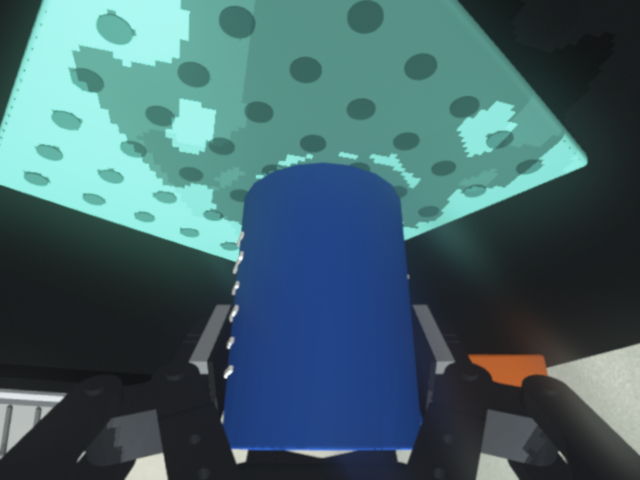

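View pics/s3c.png

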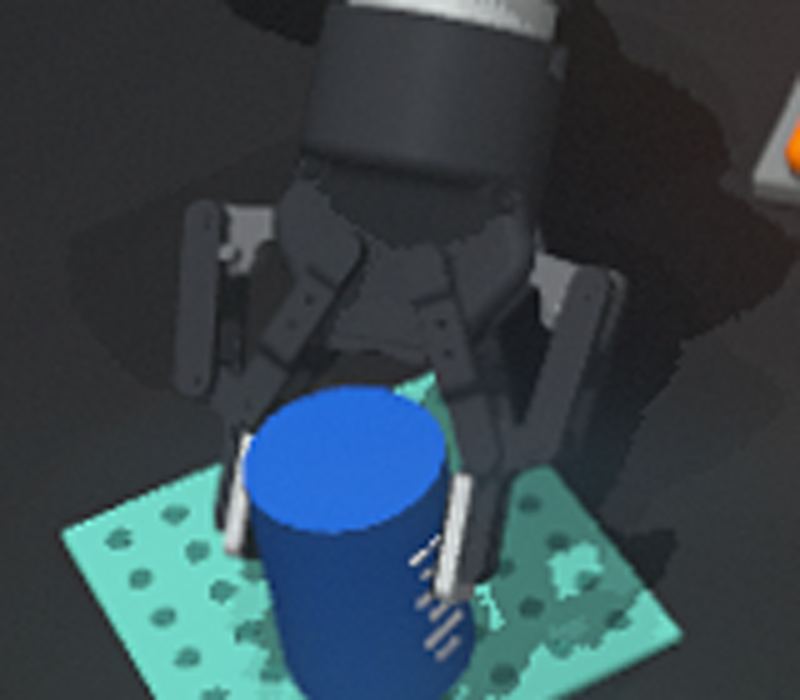

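Gap is 60.1 mm, so the beaker is held. Lifting straight up 120 mm.

Request:
move_arm(
  commands=[
    [[-0.02,0,-0.02,0,0,0],[-0.05,0,-0.05,0,0,0],[-0.09,0,-0.09,0,0,0],[-0.14,0,-0.14,0,0,0],[-0.2,0,-0.2,0,0,0],[-0.26,0,-0.26,0,0,0],[-0.32,0,-0.32,0,0,0],[-0.37,0,-0.37,0,0,0],[-0.41,0,-0.41,0,0,0],[-0.43,0,-0.43,0,0,0]],
  ],
  newtons=50,
)

```text
time_s: 6.6
tool_pos: [0.5886, -0.3303, 0.169]
tcp_rot: [1.47, 1.961, -0.607]
wrist_force: [0.3, 0.7, -1.5]
finger_gap: 0.0598
```

```bash
cat >> h.py <<'E'
# beaker in tool at grasp 1: mid point and +z axis
R1=Ro.from_rotvec([1.471,1.963,-.608]).as_matrix(); T1=np.array([.5874,-.3295,.0456])
b_mid=R1.T@(np.array([.582,-.3135,.048])-T1); b_mid[1]=0; b_ax=R1.T@[0,0,1.]
REST=np.array([.584,-.003,.052]); PLATE=np.array([.5637,.2982,.05])
E
python3 - <<'E'
from h import *
st(); print(b_mid,b_ax)
R=tool(106,-45); print(R@b_ax)
T=REST-R@b_mid
go(T+[0,0,.10],R); go(T,R); print(T)
f=grab("wrist","w4"); g=grab("scene","s4")
s=ctrl.state();Rc=Ro.from_rotvec(s["tcp_rot"]).as_matrix(); m=s["tool_pos"]+Rc@b_mid; a=Rc@b_ax
print(m,a)
print("pred scene base/mid/mouth",proj(g,[m+.042*a,m,m-.042*a]),"wrist",proj(f,[m+.042*a,m-.042*a]))
crop(g["image"],100,180,200,150,4,"s4c")
E
```

```text
t 6.60 tcp [ 0.5886 -0.3303  0.169 ] F [ 0.31  0.68 -1.51] gap 0.0598 q [-0.368  0.395 -0.582  0.055 -0.595  0.75 ]
[ 0.0103287   0.         -0.01355389] [-0.70220296 -0.00404197 -0.71196536]
[ 0.27174315 -0.96234506  0.00690306]
shift [ 1.2481  0.4353 -0.9978] turn [-0.002   1.0435  0.0028] | dist 0.331 ang 89.7
shift [ 1.5997  0.4367 -0.6423] turn [-0.002   1.0435  0.0028] | dist 0.356 ang 89.7
[ 0.58337139 -0.00080779  0.03511245]
[ 0.58388752 -0.31404236  0.17073482] [-1.44084359e-03  8.93065747e-04  9.99998563e-01]
pred scene base/mid/mouth [[177.09495814 265.58821912]
 [181.42454244 289.24313841]
 [185.56298874 311.42806988]] wrist [[316.47527094 448.36547619]
 [318.49969493 204.27032476]]
```

View pics/s4c.png

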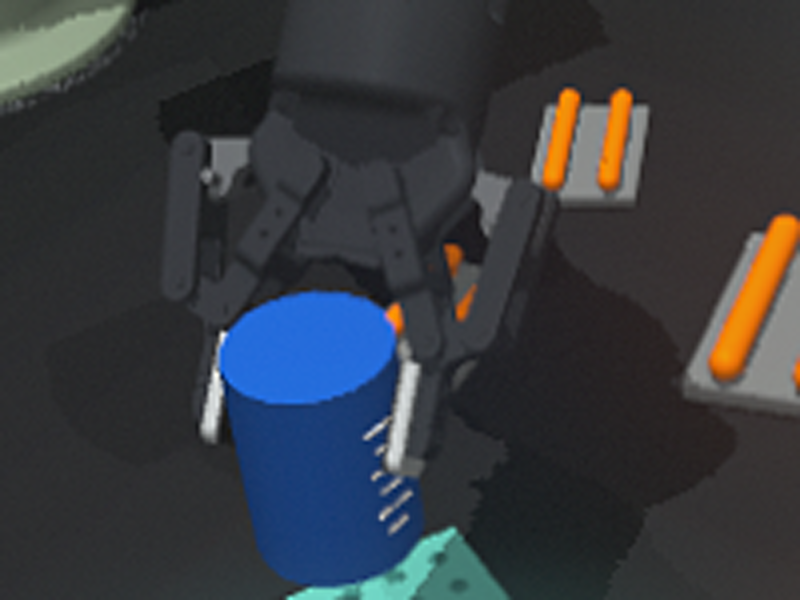

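Base centre is at (176.6,266.6), against a predicted (177.1,265.6), so it is held as modelled. Carrying over to the rest while turning.

Request:
move_arm(
  commands=[
    [[0.03,0.01,-0.03,0,0.03,0],[0.08,0.03,-0.07,0,0.07,0],[0.15,0.05,-0.12,0,0.12,0],[0.22,0.08,-0.18,0,0.18,0],[0.3,0.1,-0.24,0,0.25,0],[0.38,0.13,-0.3,0,0.32,0],[0.46,0.16,-0.37,0,0.39,0],[0.54,0.19,-0.43,0,0.45,0],[0.6,0.21,-0.48,0,0.5,0],[0.64,0.22,-0.52,0,0.53,0]],
  ],
)

```text
time_s: 7.7
tool_pos: [0.5847, -0.1601, 0.151]
tcp_rot: [-1.876, -2.498, -0.012]
wrist_force: [0.2, -0.6, -2.2]
finger_gap: 0.0595
```

```bash
python3 - <<'E'
from h import *
st()
R=tool(106,-45); T=REST-R@b_mid
go(T+[0,0,.08],R)
E
```

```text
t 7.70 tcp [ 0.5847 -0.1601  0.151 ] F [ 0.21 -0.64 -2.17] gap 0.0595 q [-0.395  0.5   -0.139  0.947  0.011  0.893]
shift [0.7634 0.2165 0.1923] turn [-0.0038  0.5114  0.001 ] | dist 0.163 ang 44.0
```

Request:
move_arm(
  commands=[
    [[0.03,0.01,0,0,0.03,0],[0.09,0.03,0.01,0,0.07,0],[0.17,0.05,0.02,0,0.12,0],[0.26,0.07,0.04,0,0.18,0],[0.36,0.1,0.06,0,0.25,0],[0.46,0.13,0.09,0,0.32,0],[0.56,0.16,0.12,0,0.39,0],[0.65,0.19,0.15,0,0.45,0],[0.72,0.21,0.18,0,0.49,0],[0.76,0.217,0.19,0,0.51,0]],
  ],
)

```text
time_s: 8.7
tool_pos: [0.5827, -0.001, 0.1128]
tcp_rot: [-1.469, -1.95, -0.6]
wrist_force: [-0.3, -0.2, -2.2]
finger_gap: 0.0598
```

```bash
python3 - <<'E'
from h import *
st()
R=tool(106,-45); T=REST-R@b_mid
go(T+[0,0,.08],R); go(T+[0,0,.008],R)
g=grab("scene","s5"); t=grab("top","t5"); f=grab("wrist","w5")
s=ctrl.state();Rc=Ro.from_rotvec(s["tcp_rot"]).as_matrix(); m=s["tool_pos"]+Rc@b_mid; a=Rc@b_ax
print(m,a)
print("scene",proj(g,[m+.042*a,m-.042*a]),"top",proj(t,[m+.042*a,m-.042*a]))
crop(g["image"],230,140,160,140,5,"s5c"); crop(t["image"],260,190,120,110,6,"t5c")
E
```

```text
t 8.70 tcp [ 0.5827 -0.001   0.1128] F [-0.33 -0.18 -2.21] gap 0.0598 q [-0.42   0.867  0.148  1.431  0.566  0.698]
shift [ 0.0083  0.0036 -0.0083] turn [-0.0056 -0.0006 -0.0019] | dist 0.002 ang 0.5
shift [-0.2465  0.0064  0.246 ] turn [-0.0056 -0.0006 -0.0019] | dist 0.070 ang 0.5
[ 0.5840369  -0.00359172  0.13150396] [ 0.27565461 -0.96121094  0.0093841 ]
scene [[291.39508015 218.16471658]
 [303.65047738 193.28690285]] top [[338.62798828 252.52109616]
 [296.14173663 265.00311741]]
```

View pics/s5c.png

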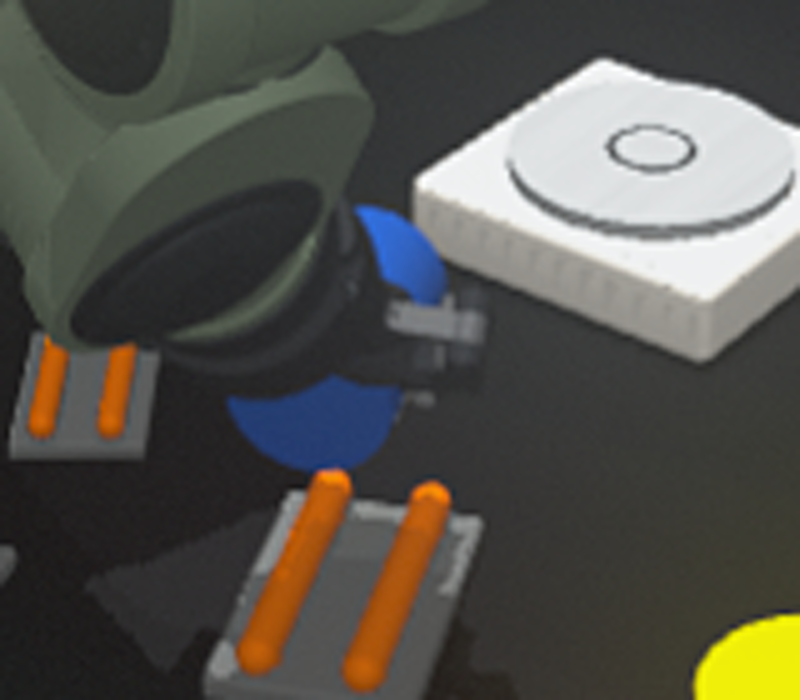

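View pics/t5c.png

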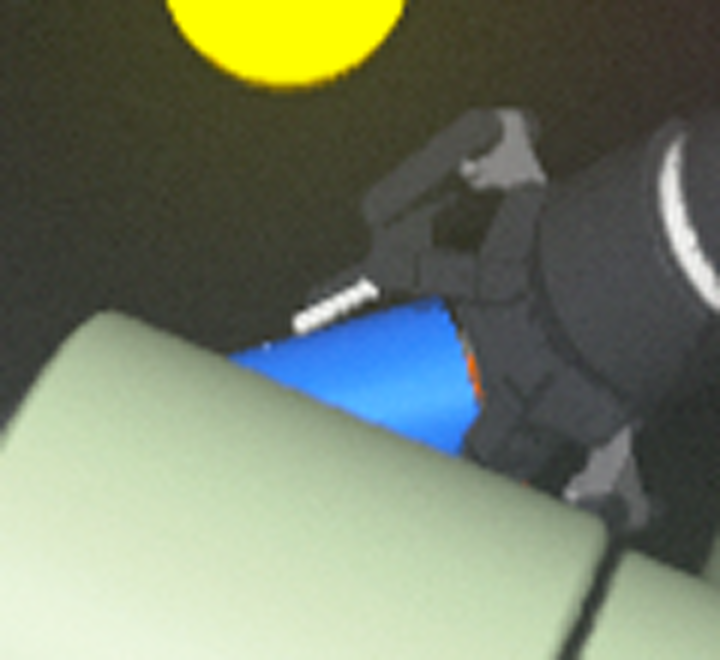

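View pics/w5.png

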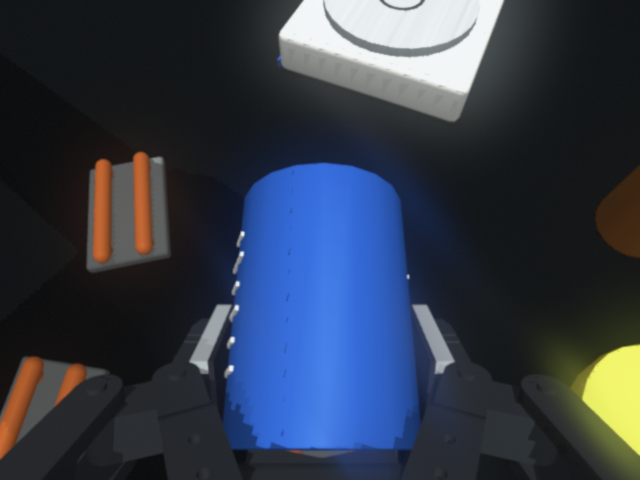

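The wrist view matches the one at the grasp (marks at the same pixels), so there was no slip. Lowering to 8 mm above.

Request:
move_arm(
  commands=[
    [[-0.01,0,0.01,0,0,0],[-0.03,0,0.03,0,0,0],[-0.06,0,0.06,-0.005,0,0],[-0.1,0,0.1,-0.005,0,0],[-0.14,0,0.14,-0.005,0,0],[-0.18,0,0.18,-0.005,0,0],[-0.21,0.005,0.21,-0.005,0,0],[-0.23,0.005,0.23,-0.005,0,0],[-0.245,0.005,0.245,-0.005,0,0],[-0.245,0.005,0.245,-0.005,0,0]],
  ],
)

```text
time_s: 9.85
tool_pos: [0.5837, -0.0013, 0.0448]
tcp_rot: [-1.474, -1.953, -0.608]
wrist_force: [-0.2, 0.0, -1.9]
finger_gap: 0.0598
```

```bash
python3 - <<'E'
from h import *
st()
R=tool(106,-45); T=REST-R@b_mid
go(T+[0,0,.008],R); go(T,R)
g=grab("scene","s6"); t=grab("top","t6")
crop(g["image"],230,170,160,130,5,"s6c"); crop(t["image"],260,190,120,110,6,"t6c")
E
```

```text
t 9.85 tcp [ 0.5837 -0.0013  0.0448] F [-0.24  0.04 -1.89] gap 0.0598 q [-0.421  0.94   0.11   1.311  0.57   0.7  ]
shift [-0.0037 -0.0009  0.0079] turn [ 0.      0.0013 -0.001 ] | dist 0.002 ang 0.1
shift [-0.0319 -0.0008  0.0363] turn [ 0.      0.0013 -0.001 ] | dist 0.010 ang 0.1
```

View pics/s6c.png

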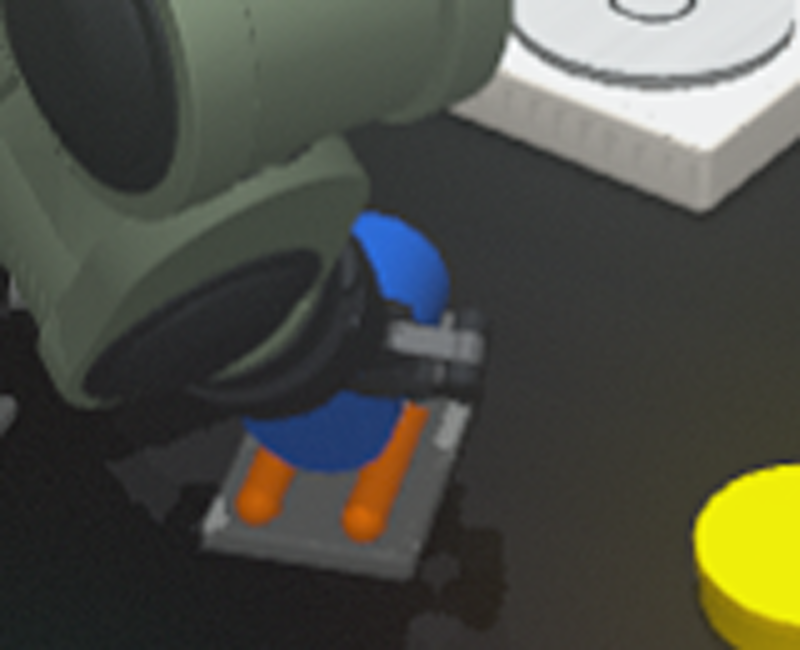

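View pics/t6c.png

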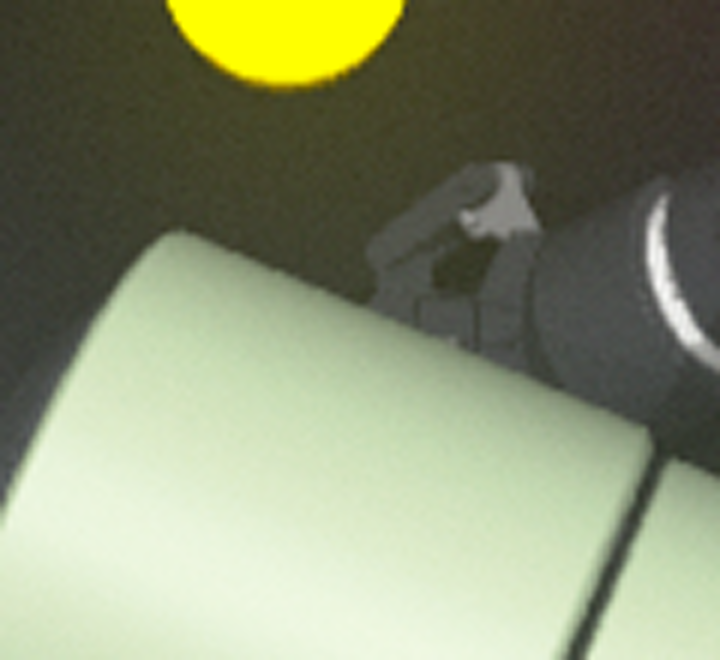

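Request:
move_arm(
  commands=[
    [[-0.004,0,0.004,0,0,0],[-0.007,0,0.008,0,0,0],[-0.01,0,0.012,0,0,0],[-0.013,0,0.016,0,0,0],[-0.016,0,0.02,0,0,0],[-0.019,0,0.023,0,0,0],[-0.022,0,0.026,0,0,0],[-0.024,0,0.028,0,0,0],[-0.026,0,0.03,0,0,0],[-0.026,0,0.03,0,0,0]],
  ],
)

```text
time_s: 10.95
tool_pos: [0.5839, -0.001, 0.0375]
tcp_rot: [-1.475, -1.954, -0.608]
wrist_force: [0.2, -0.4, -2.0]
finger_gap: 0.06
```

```bash
python3 - <<'E'
from h import *
st()
R=tool(106,-45); T=REST-R@b_mid
go(T,R)
E
```

```text
t 10.95 tcp [ 0.5839 -0.001   0.0375] F [ 0.18 -0.42 -1.96] gap 0.0600 q [-0.421  0.948  0.107  1.299  0.57   0.701]
shift [-0.0074 -0.0023  0.0096] turn [ 0.0005  0.0017 -0.0008] | dist 0.002 ang 0.2
```

Request:
move_arm(
  commands=[
    [[-0.002,0,0.002,0,0,0],[-0.003,0,0.004,0,0,0],[-0.004,-0.001,0.005,0,0,0],[-0.005,-0.002,0.007,0,0,0],[-0.006,-0.002,0.008,0,0,0],[-0.007,-0.002,0.009,0,0,0],[-0.008,-0.002,0.01,0,0,0],[-0.008,-0.002,0.01,0,0,0],[-0.008,-0.002,0.01,0,0,0],[-0.008,-0.002,0.01,0,0,0]],
  ],
)

```text
time_s: 11.95
tool_pos: [0.584, -0.0009, 0.0368]
tcp_rot: [-1.475, -1.954, -0.611]
wrist_force: [-1.4, -3.7, 10.5]
finger_gap: 0.0602
```

```bash
python3 - <<'E'
from h import *
st(); print(ctrl.state()["torque"])
E
```

```text
t 11.95 tcp [ 0.584  -0.0009  0.0368] F [-1.35 -3.65 10.52] gap 0.0602 q [-0.421  0.949  0.105  1.296  0.572  0.701]
[0.27350487 0.37794756 0.37721464]
```

Request:
move_arm(
  commands=[
    [[0,0,0,0,0,0],[0,0,0,0,0,0],[0,0,0,0,0,0],[0,0,0,0,0,0],[0,0,0,0,0,0],[0,0,0,0,0,0],[0,0,0,0,0,0],[0,0,0,0,0,0],[0,0,0,0,0,0],[0,0,0,0,0,0]],
  ],
)

```text
time_s: 12.95
tool_pos: [0.5841, -0.001, 0.0369]
tcp_rot: [-1.475, -1.954, -0.611]
wrist_force: [0.1, -2.9, 5.0]
finger_gap: 0.06
```

```bash
python3 - <<'E'
from h import *
st(); print(ctrl.state()["torque"])
g=grab("scene","s7"); crop(g["image"],230,170,160,130,5,"s7c"); f=grab("wrist","w7")
E
```

```text
t 12.95 tcp [ 0.5841 -0.001   0.0369] F [ 0.1  -2.89  5.  ] gap 0.0600 q [-0.421  0.949  0.106  1.296  0.572  0.701]
[-0.31304878 -0.08415614  0.16134487]
```

View pics/s7c.png

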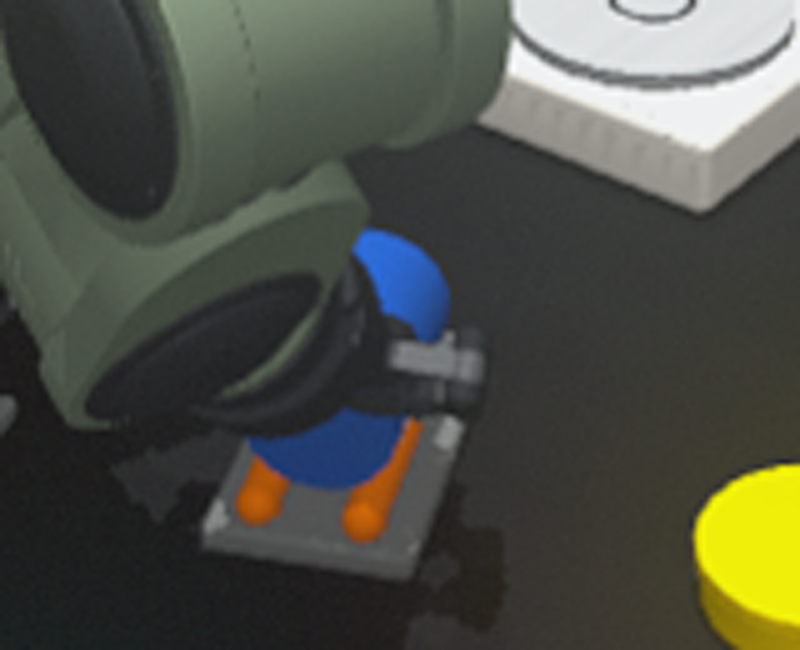

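View pics/w7.png

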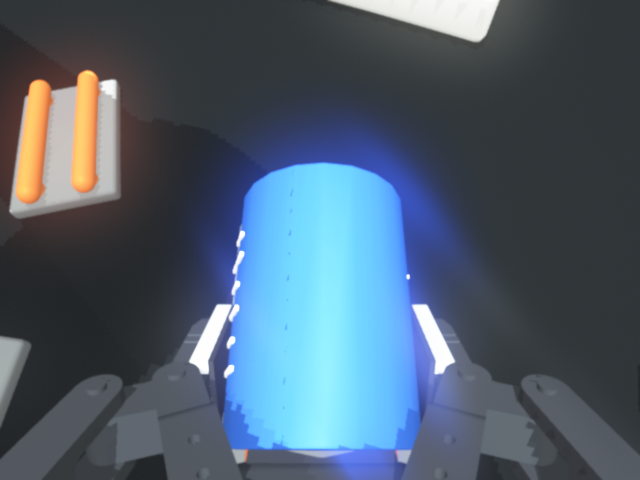

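The beaker is seated between the rails with 7 N of contact. Releasing.

Request:
move_arm(
  commands=[
    [[0,0,0,0,0,0],[0,0,0,0,0,0],[0,0,0,0,0,0],[0,0,0,0,0,0],[0,0,0,0,0,0],[0,0,0,0,0,0],[0,0,0,0,0,0],[0,0,0,0,0,0],[0,0,0,0,0,0],[0,0,0,0,0,0]],
  ],
  fingers=1,
)

```text
time_s: 14.05
tool_pos: [0.5841, -0.0011, 0.0369]
tcp_rot: [-1.475, -1.954, -0.611]
wrist_force: [1.1, 0.5, -0.0]
finger_gap: 0.0858
```

Request:
move_arm(
  commands=[
    [[0,0,-0.03,0,0,0],[0,0,-0.08,0,0,0],[0,0,-0.15,0,0,0],[0,0,-0.23,0,0,0],[0,0,-0.33,0,0,0],[0,0,-0.43,0,0,0],[0,0,-0.53,0,0,0],[0,0,-0.63,0,0,0],[0,0,-0.7,0,0,0],[0,0,-0.75,0,0,0]],
  ],
)

```text
time_s: 15.05
tool_pos: [0.6134, -0.1045, 0.1446]
tcp_rot: [-1.477, -1.955, -0.612]
wrist_force: [-0.5, 0.1, -0.2]
finger_gap: 0.0855
```

```bash
python3 - <<'E'
from h import *
st()
g=grab("scene","s8"); t=grab("top","t8"); f=grab("wrist","w8")
crop(g["image"],230,170,160,130,5,"s8c"); crop(t["image"],260,220,120,100,6,"t8c")
E
```

```text
t 15.05 tcp [ 0.6134 -0.1045  0.1446] F [-0.46  0.11 -0.16] gap 0.0855 q [-0.533  0.971  0.452  1.673  0.51   0.594]
```

View pics/w8.png

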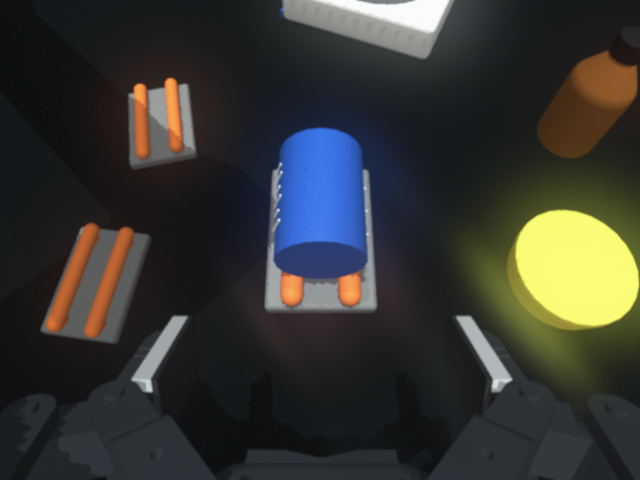

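View pics/t8.png

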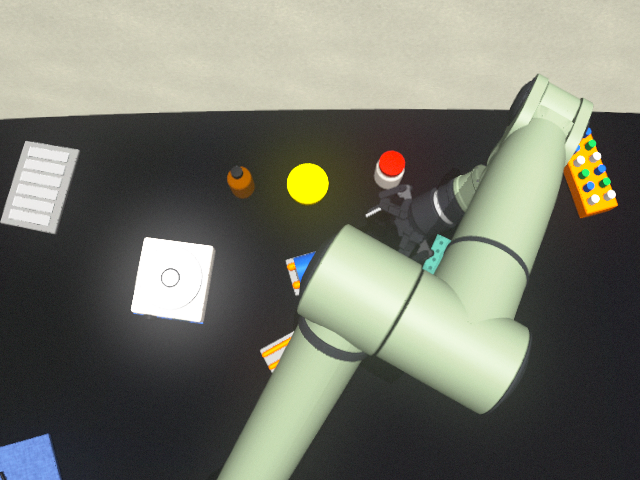

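View pics/s8c.png

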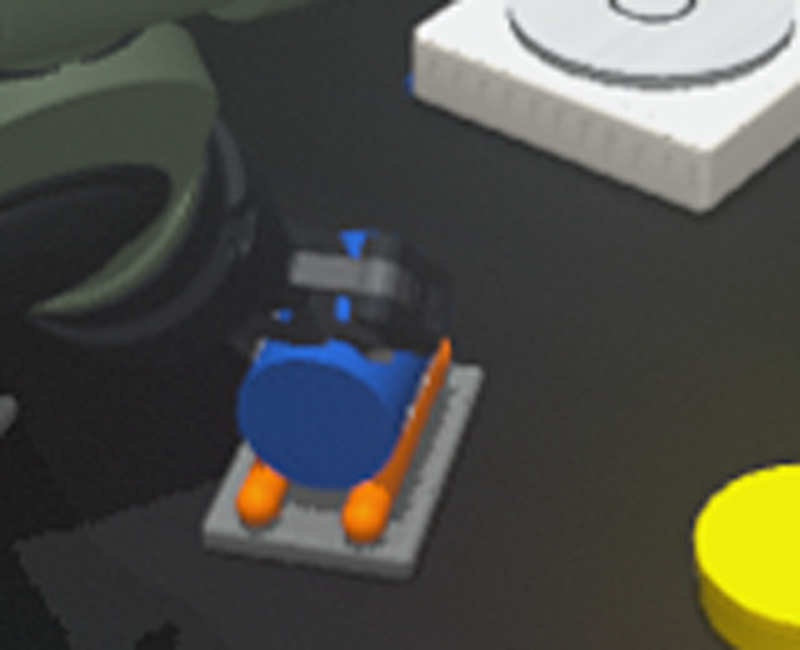

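Scene and wrist views show the beaker lying on both rails, wrist base disc at about (321,259). Next I'll go up and over to the mouth side.

```bash
python3 - <<'E'
from h import *
go([.584,-.02,.25],tool(106,0))
E
```

```text
shift [ 0.6887 -0.0254 -0.0662] turn [ 0.0022 -0.5216 -0.0015] | dist 0.138 ang 44.8
```

Request:
move_arm(
  commands=[
    [[0.03,0,-0.01,0,-0.03,0],[0.09,0,-0.02,0,-0.07,0],[0.17,0,-0.03,0,-0.12,0],[0.26,-0.01,-0.04,0,-0.18,0],[0.36,-0.01,-0.05,0,-0.25,0],[0.46,-0.02,-0.06,0,-0.33,0],[0.54,-0.02,-0.07,0,-0.4,0],[0.61,-0.025,-0.07,0,-0.46,0],[0.66,-0.025,-0.07,0,-0.5,0],[0.69,-0.025,-0.07,0,-0.52,0]],
  ],
)

```text
time_s: 16.2
tool_pos: [0.5833, -0.0182, 0.2515]
tcp_rot: [1.891, 2.508, 0.005]
wrist_force: [-0.0, 0.3, -0.3]
finger_gap: 0.0854
```

```bash
python3 - <<'E'
from h import *
st()
R=tool(106,40); z=R[:,2]; u=np.array([np.cos(np.radians(106)),np.sin(np.radians(106)),0])
g=REST+.013*u; T=g+z*.0237
go(T-z*.14,R); print(T-z*.14)
f=grab("wrist","w9"); P=[REST-.042*u,REST+.042*u]; print(proj(f,P))
E
```

```text
t 16.20 tcp [ 0.5833 -0.0182  0.2515] F [-0.05  0.32 -0.32] gap 0.0854 q [-0.159  0.375 -0.069  1.125  0.002  1.133]
shift [0.5101 0.0224 0.5526] turn [ 0.0017 -0.4661 -0.0009] | dist 0.150 ang 40.1
[0.55981111 0.08135667 0.14109097]
[[325.04872962 229.71335445]
 [325.14415128 126.61376326]]
```

View pics/w9.png

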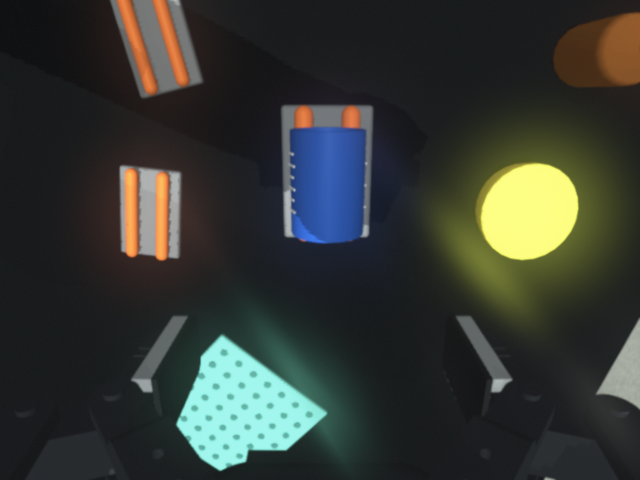

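Request:
move_arm(
  commands=[
    [[0.02,0,0.01,0,-0.02,0],[0.06,0,0.04,0,-0.06,0],[0.12,0.01,0.1,0,-0.12,0],[0.19,0.01,0.17,0,-0.19,0],[0.27,0.015,0.26,0,-0.26,0],[0.35,0.02,0.35,0,-0.33,0],[0.41,0.022,0.43,0,-0.39,0],[0.46,0.022,0.49,0,-0.43,0],[0.5,0.022,0.53,0,-0.46,0],[0.51,0.022,0.55,0,-0.466,0]],
  ],
)

```text
time_s: 17.25
tool_pos: [0.5582, 0.0826, 0.1388]
tcp_rot: [1.519, 2.022, -0.556]
wrist_force: [-0.2, -0.1, -0.1]
finger_gap: 0.0854
```

```bash
sed -i 's/^REST=.*/REST=np.array([.5843,-.002,.052]); PLATE=np.array([.5637,.2982,.05])/' h.py; python3 - <<'E'
from h import *
st()
R=tool(106,40); z=R[:,2]; u=np.array([np.cos(np.radians(106)),np.sin(np.radians(106)),0])
g=REST+.013*u; T=g+z*.0237
go(T-z*.14,R); go(T,R)
f=grab("wrist","w10"); P=[REST-.042*u,REST+.042*u]; print(proj(f,P))
t=grab("top","t10"); print(proj(t,P))
g=grab("scene","s10")
crop(t["image"],260,220,120,100,6,"t10c")
E
```

```text
t 17.25 tcp [0.5582 0.0826 0.1388] F [-0.17 -0.05 -0.13] gap 0.0854 q [ 0.363  0.536 -0.321  0.783 -0.695  1.677]
shift [-0.0101  0.009  -0.0062] turn [-0.0003  0.0001  0.002 ] | dist 0.003 ang 0.2
shift [-0.01    0.0093  0.6938] turn [-0.0003  0.0001  0.002 ] | dist 0.139 ang 0.2
[[322.32906685 271.40277396]
 [322.71298236 204.45903992]]
[[336.68205391 260.15638204]
 [296.91502222 271.78875835]]
```

View pics/w10.png

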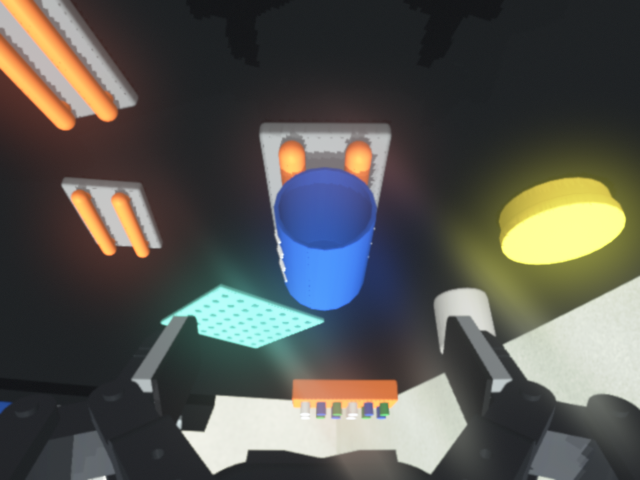

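View pics/t10c.png

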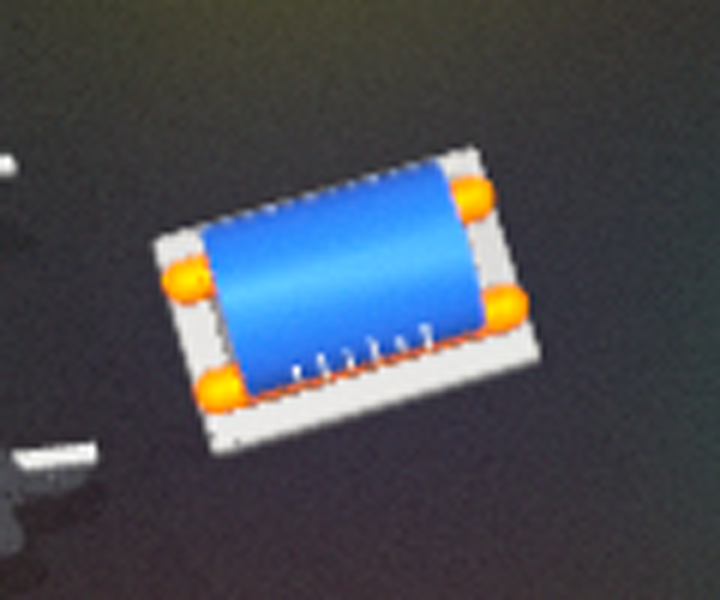

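View pics/s10.png

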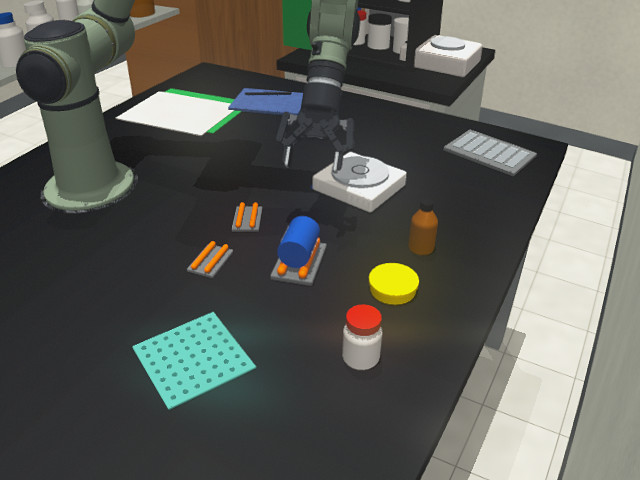

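Wrist view: mouth centre at (325,207), against a predicted (322,204). The top view agrees within 1 mm, so I'm advancing.

Request:
move_arm(
  commands=[
    [[-0.01,0.005,0.02,0,0,0],[-0.01,0.01,0.06,0,0,0],[-0.01,0.013,0.12,0,0,0],[-0.01,0.013,0.2,0,0,0],[-0.01,0.013,0.28,0,0,0],[-0.01,0.013,0.36,0,0,0],[-0.01,0.013,0.43,0,0,0],[-0.01,0.013,0.48,0,0,0],[-0.01,0.013,0.5,0,0,0],[-0.01,0.013,0.5,0,0,0]],
  ],
)

```text
time_s: 18.4
tool_pos: [0.5805, 0.0181, 0.0659]
tcp_rot: [1.524, 2.017, -0.552]
wrist_force: [-0.1, -0.4, -0.1]
finger_gap: 0.0857
```

```bash
python3 - <<'E'
from h import *
st()
R=tool(106,40); z=R[:,2]; u=np.array([np.cos(np.radians(106)),np.sin(np.radians(106)),0])
g=REST+.013*u; T=g+z*.0237
go(T,R)
f=grab("wrist","w11"); P=[REST-.042*u,REST+.042*u]; print(proj(f,P))
E
```

```text
t 18.40 tcp [0.5805 0.0181 0.0659] F [-0.1  -0.42 -0.07] gap 0.0857 q [ 0.242  0.61  -0.428  0.5   -0.697  1.524]
shift [ 0.0163 -0.0097  0.1955] turn [ 0.0003 -0.0004 -0.0016] | dist 0.039 ang 0.1
[[315.56162037 337.79643631]
 [312.07456745 259.6556909 ]]
```

View pics/w11.png

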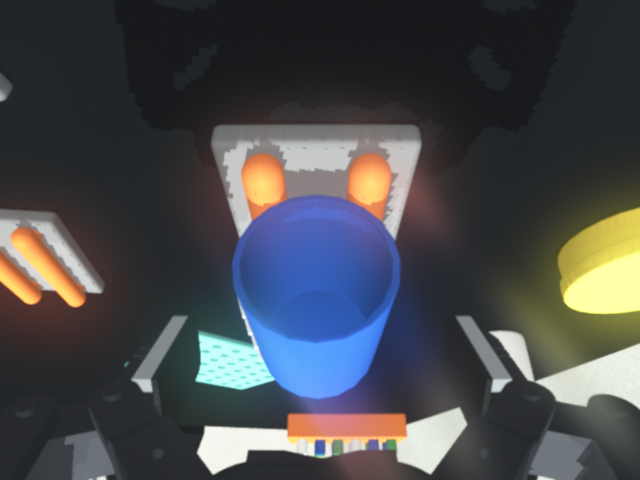

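Request:
move_arm(
  commands=[
    [[0.003,-0.003,0.015,0,0,0],[0.006,-0.006,0.035,0,0,0],[0.01,-0.007,0.06,0,0,0],[0.014,-0.007,0.085,0,0,0],[0.016,-0.007,0.11,0,0,-0.001],[0.016,-0.007,0.135,0,0,-0.001],[0.016,-0.007,0.16,0,0,-0.001],[0.016,-0.007,0.18,0,0,-0.001],[0.016,-0.007,0.195,0,0,-0.001],[0.016,-0.007,0.195,0,0,-0.001]],
  ],
)

```text
time_s: 19.45
tool_pos: [0.5855, -0.0039, 0.0339]
tcp_rot: [1.522, 2.019, -0.552]
wrist_force: [0.0, -0.3, -0.6]
finger_gap: 0.0851
```

```bash
python3 - <<'E'
from h import *
st()
R=tool(106,40); z=R[:,2]; u=np.array([np.cos(np.radians(106)),np.sin(np.radians(106)),0])
g=REST+.013*u; T=g+z*.0237
go(T,R)
f=grab("wrist","w12")
g=grab("scene","s12"); crop(g["image"],230,150,160,140,5,"s12c")
E
```

```text
t 19.45 tcp [ 0.5855 -0.0039  0.0339] F [ 0.01 -0.26 -0.59] gap 0.0851 q [ 0.201  0.652 -0.463  0.389 -0.695  1.469]
shift [-0.0001 -0.0032  0.0007] turn [ 0.0004 -0.0004 -0.0005] | dist 0.001 ang 0.1
```

View pics/w12.png

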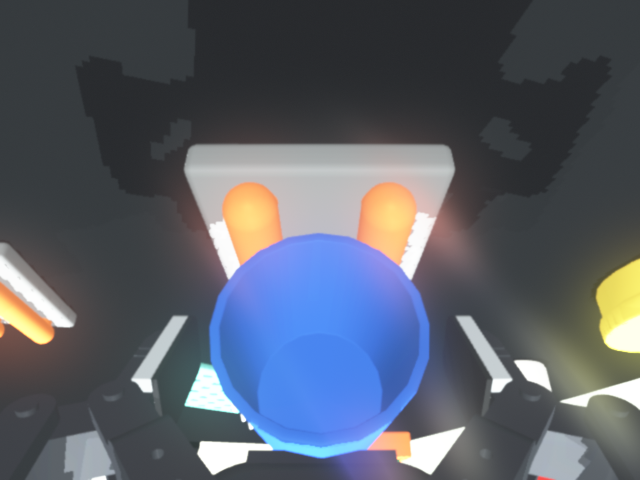

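View pics/s12c.png

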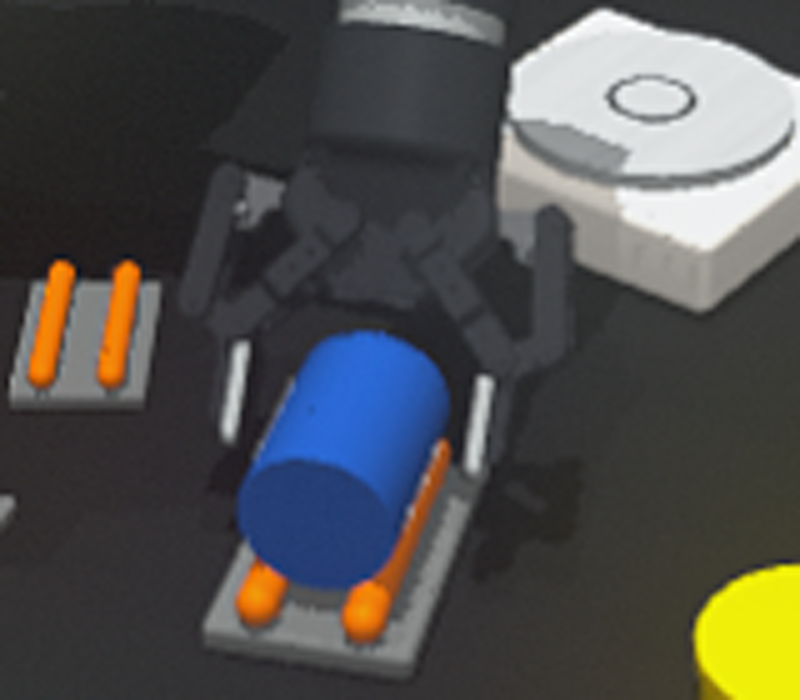

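Beaker is centred (210–429, mid 319). Closing.

Request:
move_arm(
  commands=[
    [[0,-0.002,0,0,0,0],[0,-0.002,0,0,0,0],[0,-0.002,0,0,0,0],[0,-0.002,0,0,0,0],[0,-0.002,0,0,0,0],[0,-0.002,0,0,0,0],[0,-0.002,0,0,0,0],[0,-0.002,0,0,0,0],[0,-0.002,0,0,0,0],[0,-0.002,0,0,0,0]],
  ],
  fingers=0,
  newtons=50,
)

```text
time_s: 20.55
tool_pos: [0.5849, -0.0039, 0.0349]
tcp_rot: [1.521, 2.019, -0.553]
wrist_force: [-4.2, 1.3, 6.2]
finger_gap: 0.0595
```

```bash
python3 - <<'E'
from h import *
st(); print(ctrl.state()["tcp_rot"])
f=grab("wrist","w13"); t=grab("top","t13"); crop(t["image"],260,220,120,100,6,"t13c")
R=Ro.from_rotvec(ctrl.state()["tcp_rot"]).as_matrix(); print("up in tool",R.T@[0,0,1])
E
```

```text
t 20.55 tcp [ 0.5849 -0.0039  0.0349] F [-4.22  1.31  6.18] gap 0.0595 q [ 0.202  0.65  -0.464  0.39  -0.696  1.469]
[ 1.52093419  2.01851252 -0.55334178]
up in tool [-6.43351227e-01  6.59109596e-04 -7.65570875e-01]
```

View pics/w13.png

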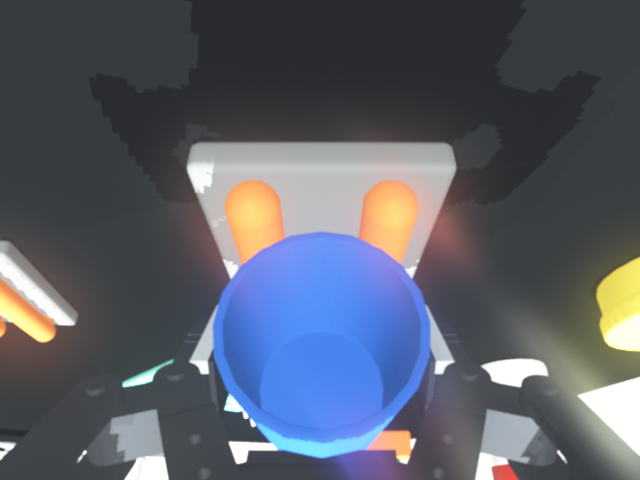

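View pics/t13c.png

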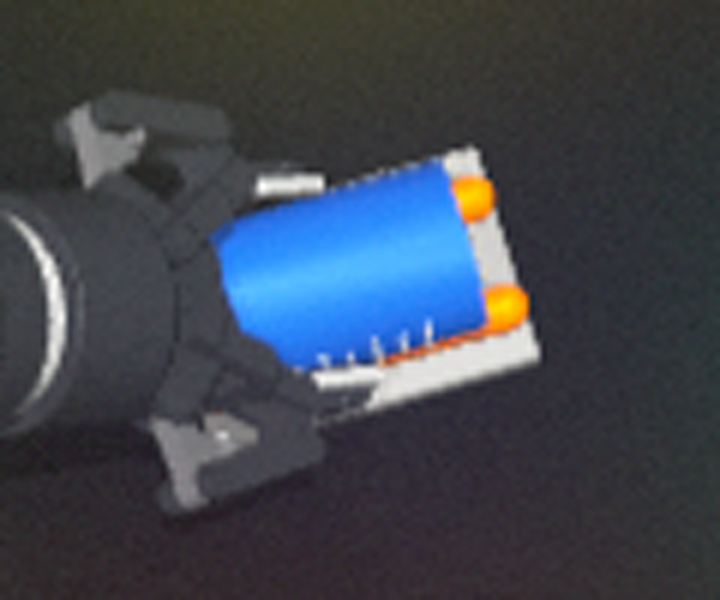

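Held, gap 59.5 mm. Lifting 110 mm.

Request:
move_arm(
  commands=[
    [[-0.01,0,-0.012,0,0,0],[-0.03,0,-0.036,0,0,0],[-0.06,0,-0.072,0,0,0],[-0.1,0,-0.12,0,0,0],[-0.15,0,-0.18,0,0,0],[-0.2,0,-0.24,0,0,0],[-0.25,0,-0.3,0,0,0],[-0.3,0,-0.36,0,0,0],[-0.335,0,-0.4,0,0,0],[-0.354,0,-0.42,0,0,0]],
  ],
)

```text
time_s: 21.65
tool_pos: [0.5856, -0.0039, 0.1465]
tcp_rot: [1.521, 2.017, -0.551]
wrist_force: [0.7, -0.2, -1.8]
finger_gap: 0.0599
```

```bash
cat >> h.py <<'E'
R2=Ro.from_rotvec([1.52093,2.01851,-.55334]).as_matrix(); T2=np.array([.5849,-.0039,.0349])
u106=np.array([np.cos(np.radians(106)),np.sin(np.radians(106)),0])
b2_mid=R2.T@(REST-T2); b2_mid[1]=0; b2_ax=R2.T@(-u106); b2_base=b2_mid+.042*b2_ax
E
python3 - <<'E'
from h import *
st(); print(b2_mid,b2_ax)
s=ctrl.state();Rc=Ro.from_rotvec(s["tcp_rot"]).as_matrix(); m=s["tool_pos"]+Rc@b2_mid; a=Rc@b2_ax
g=grab("scene","s14"); t=grab("top","t14"); f=grab("wrist","w14")
P=[m+.042*a,m-.042*a]; print(m,a,proj(g,P),proj(t,P),proj(f,P))
R=tool(106,-50); print("axis at goal",R@b2_ax)
T=PLATE-R@b2_base; print(T)
go(T+[0,0,.08],R)
crop(g["image"],230,100,160,140,5,"s14c");crop(t["image"],250,190,120,100,6,"t14c")
E
```

```text
t 21.65 tcp [ 0.5856 -0.0039  0.1465] F [ 0.73 -0.24 -1.78] gap 0.0599 q [ 0.202  0.486 -0.389  0.628 -0.696  1.469]
[-0.00947566  0.         -0.01437325] [-7.65607169e-01 -3.40897629e-04  6.43308282e-01]
[ 0.58496045 -0.00201754  0.16360352] [ 2.75672248e-01 -9.61251673e-01  1.83601370e-04] [[291.90956621 202.3989287 ]
 [304.3363973  177.75522611]] [[338.27468427 248.65754571]
 [294.58059994 261.39960413]] [[319.04830489 391.99194334]
 [317.22711545 324.85330921]]
axis at goal [-5.15106616e-04  5.59628899e-04 -9.99999711e-01]
[0.55900785 0.3146154  0.09001982]
shift [ 1.1195  0.3151 -1.1038] turn [9.0000e-04 1.0475e+00 3.0000e-04] | dist 0.321 ang 90.0
```

View pics/s14c.png

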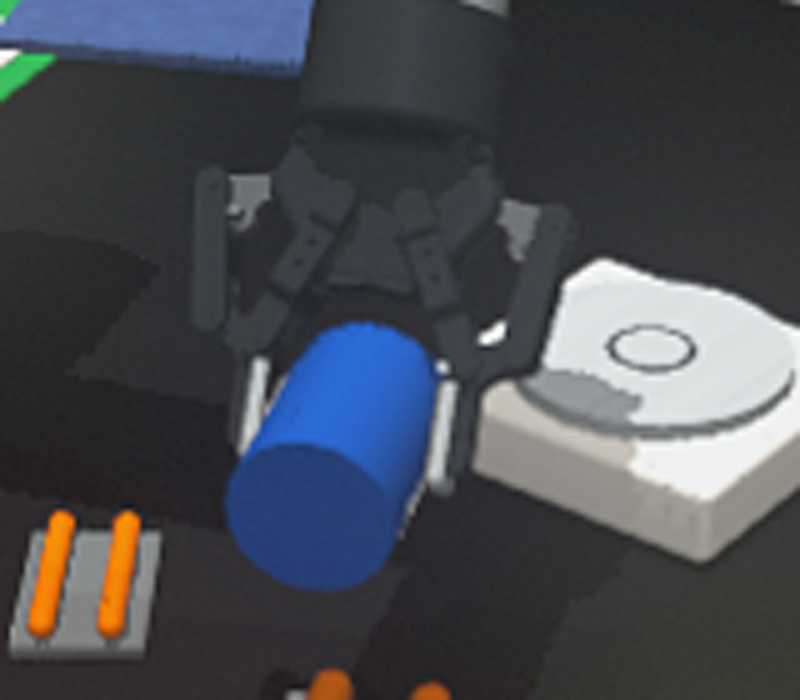

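View pics/w14.png

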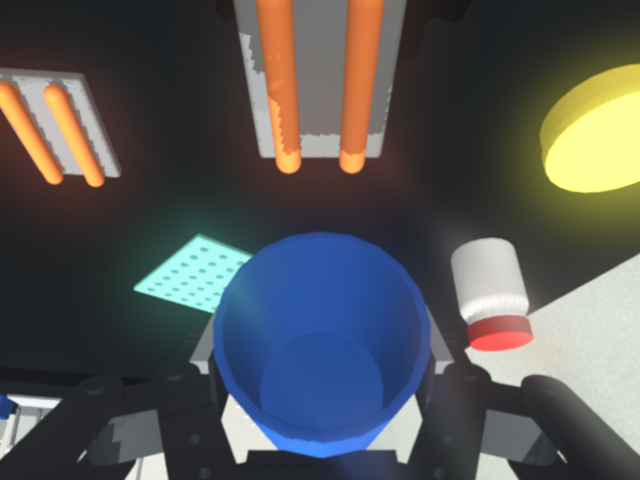

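Scene base centre (291.9,202.9) matches the prediction. Carrying to the stirrer while turning mouth-up.

Request:
move_arm(
  commands=[
    [[0.02,0.01,-0.03,0,0.03,0],[0.07,0.02,-0.08,0,0.07,0],[0.13,0.04,-0.14,0,0.12,0],[0.2,0.06,-0.21,0,0.18,0],[0.27,0.08,-0.28,0,0.25,0],[0.34,0.1,-0.35,0,0.32,0],[0.41,0.12,-0.42,0,0.39,0],[0.48,0.14,-0.49,0,0.45,0],[0.53,0.15,-0.54,0,0.5,0],[0.56,0.16,-0.57,0,0.53,0]],
  ],
)

```text
time_s: 22.8
tool_pos: [0.5714, 0.1576, 0.1593]
tcp_rot: [-1.843, -2.445, -0.09]
wrist_force: [-0.1, 1.3, -1.9]
finger_gap: 0.0599
```

```bash
python3 - <<'E'
from h import *
st()
R=tool(106,-50); T=PLATE-R@b2_base
go(T+[0,0,.07],R)
E
```

```text
t 22.80 tcp [0.5714 0.1576 0.1593] F [-0.06  1.28 -1.95] gap 0.0599 q [ 0.095  0.466 -0.176  0.947  0.096  1.386]
shift [0.7685 0.1568 0.0721] turn [-2.000e-04  5.163e-01 -3.000e-04] | dist 0.158 ang 44.4
```

Request:
move_arm(
  commands=[
    [[0.03,0.01,0,0,0.03,0],[0.09,0.02,0,0,0.07,0],[0.17,0.04,0.01,0,0.12,0],[0.26,0.06,0.01,0,0.18,0],[0.36,0.08,0.02,0,0.25,0],[0.46,0.1,0.03,0,0.32,0],[0.56,0.12,0.04,0,0.39,0],[0.65,0.14,0.05,0,0.45,0],[0.73,0.15,0.06,0,0.49,0],[0.77,0.157,0.07,0,0.515,0]],
  ],
)

```text
time_s: 23.8
tool_pos: [0.558, 0.3149, 0.1581]
tcp_rot: [-1.423, -1.885, -0.658]
wrist_force: [0.8, 0.1, -2.5]
finger_gap: 0.0594
```

```bash
python3 - <<'E'
from h import *
st()
R=tool(106,-50); T=PLATE-R@b2_base
go(T+[0,0,.07],R); go(T+[0,0,.008],R)
s=ctrl.state();Rc=Ro.from_rotvec(s["tcp_rot"]).as_matrix(); m=s["tool_pos"]+Rc@b2_mid; a=Rc@b2_ax
g=grab("scene","s15"); t=grab("top","t15"); f=grab("wrist","w15")
P=[m+.042*a,m-.042*a]; print(m,a,proj(g,P),proj(t,P))
crop(g["image"],290,70,160,140,5,"s15c");crop(t["image"],110,200,140,120,6,"t15c")
E
```

```text
t 23.80 tcp [0.558  0.3149 0.1581] F [ 0.83  0.06 -2.49] gap 0.0594 q [ 0.029  0.692 -0.092  1.076  0.834  1.193]
shift [ 0.0054  0.0044 -0.0083] turn [-0.0019  0.0008 -0.0019] | dist 0.002 ang 0.2
shift [-0.2318  0.0056  0.1913] turn [-0.0019  0.0008 -0.0019] | dist 0.060 ang 0.2
[0.56272713 0.29848225 0.16012854] [-0.00405393 -0.00162698 -0.99999046] [[360.92156142 141.65638527]
 [362.75931834 105.99738866]] [[161.27063638 272.27183427]
 [149.18375663 264.3611164 ]]
```

View pics/s15c.png

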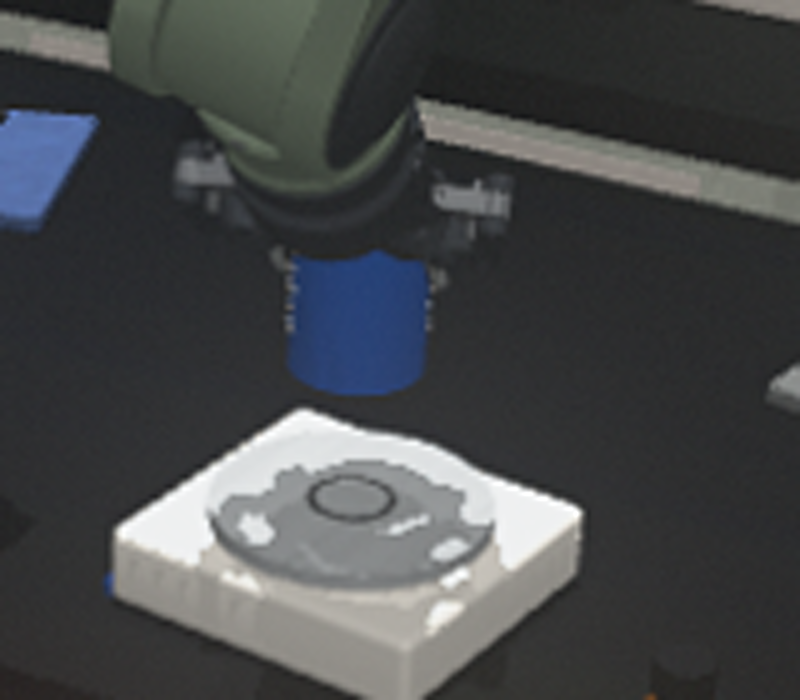

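View pics/t15c.png

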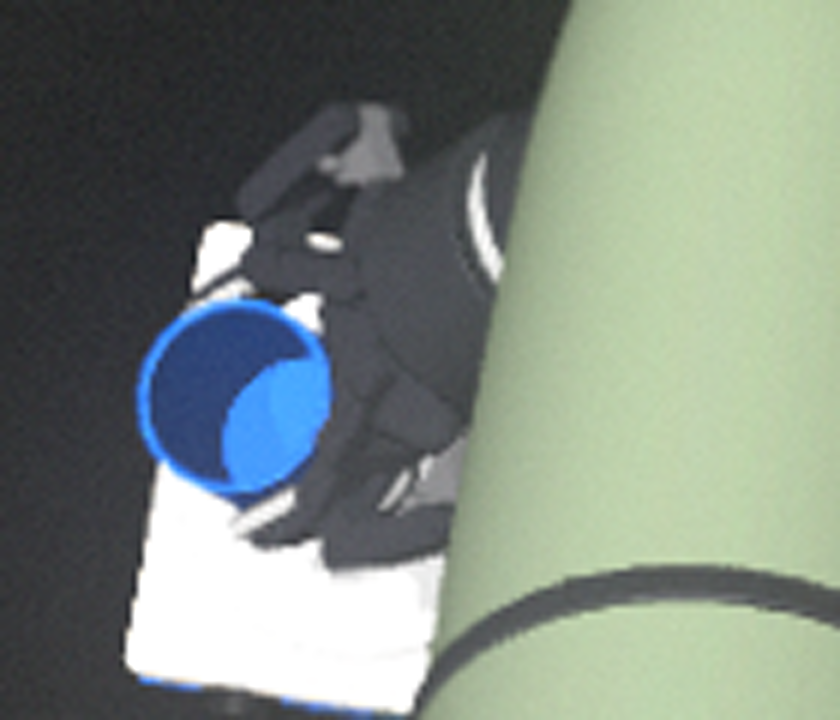

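View pics/w15.png

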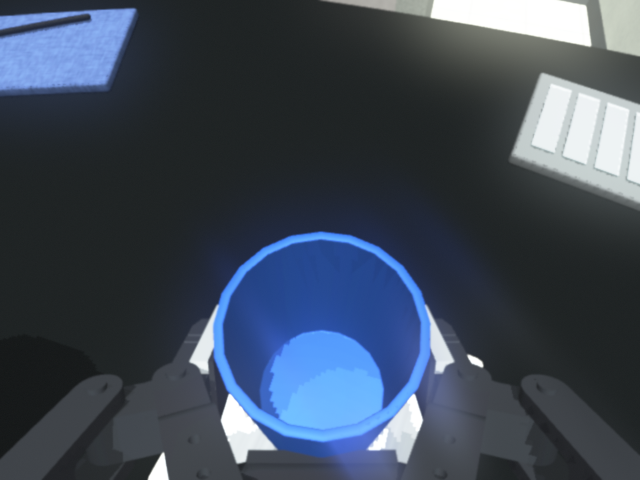

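Mouth-up as predicted: rim centre in the top view (148.7,265.4) against (149.2,264.4). Lowering to 8 mm above the plate.

Request:
move_arm(
  commands=[
    [[-0.01,0,0.01,0,0,0],[-0.03,0,0.025,0,0,0],[-0.06,0.002,0.05,-0.001,0,-0.001],[-0.1,0.004,0.08,-0.002,0.001,-0.002],[-0.14,0.006,0.115,-0.002,0.001,-0.002],[-0.17,0.006,0.14,-0.002,0.001,-0.002],[-0.2,0.006,0.165,-0.002,0.001,-0.002],[-0.22,0.006,0.18,-0.002,0.001,-0.002],[-0.231,0.006,0.19,-0.002,0.001,-0.002],[-0.231,0.006,0.19,-0.002,0.001,-0.002]],
  ],
)

```text
time_s: 24.95
tool_pos: [0.5592, 0.314, 0.0983]
tcp_rot: [-1.422, -1.887, -0.662]
wrist_force: [0.4, 0.2, -0.8]
finger_gap: 0.0596
```

```bash
python3 - <<'E'
from h import *
st()
R=tool(106,-50); T=PLATE-R@b2_base
go(T+[0,0,.008],R); go(T,R)
s=ctrl.state();Rc=Ro.from_rotvec(s["tcp_rot"]).as_matrix(); m=s["tool_pos"]+Rc@b2_mid; a=Rc@b2_ax
g=grab("scene","s16"); t=grab("top","t16")
P=[m+.042*a,m-.042*a]; print(m,a,proj(g,P),proj(t,P))
crop(g["image"],290,90,160,140,5,"s16c");crop(t["image"],110,200,140,120,6,"t16c")
E
```

```text
t 24.95 tcp [0.5592 0.314  0.0983] F [ 0.38  0.25 -0.85] gap 0.0596 q [ 0.027  0.764 -0.131  0.963  0.834  1.191]
shift [ 0.0011 -0.      0.0033] turn [ 0.      0.0011 -0.    ] | dist 0.001 ang 0.1
shift [-0.0295 -0.      0.0291] turn [ 0.      0.0011 -0.    ] | dist 0.008 ang 0.1
[0.56390122 0.2975517  0.1002802 ] [-6.84514543e-05 -1.01715363e-03 -9.99999480e-01] [[360.13745441 165.95957054]
 [361.79094792 131.93021653]] [[169.33343448 276.4871151 ]
 [158.44099075 269.46082279]]
```

View pics/s16c.png

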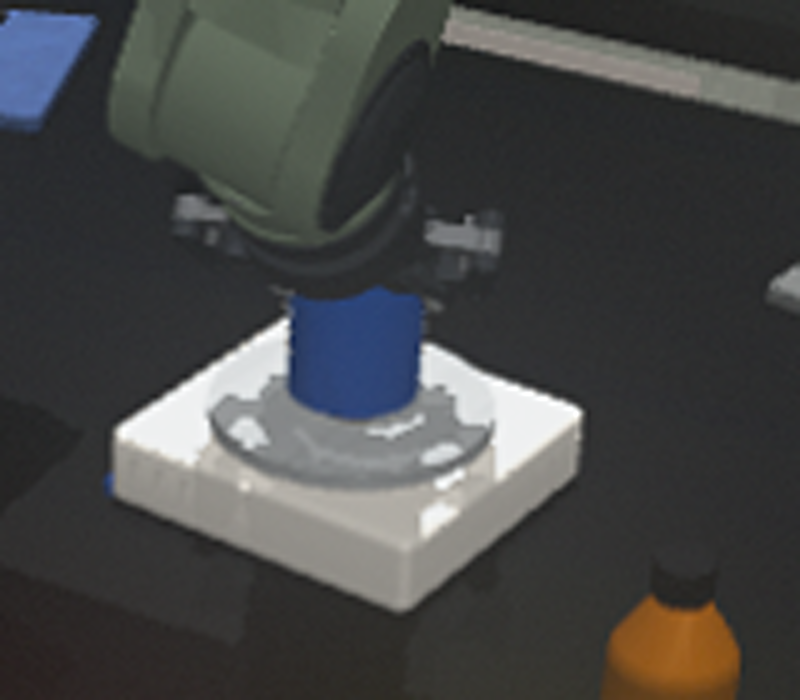

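View pics/t16c.png

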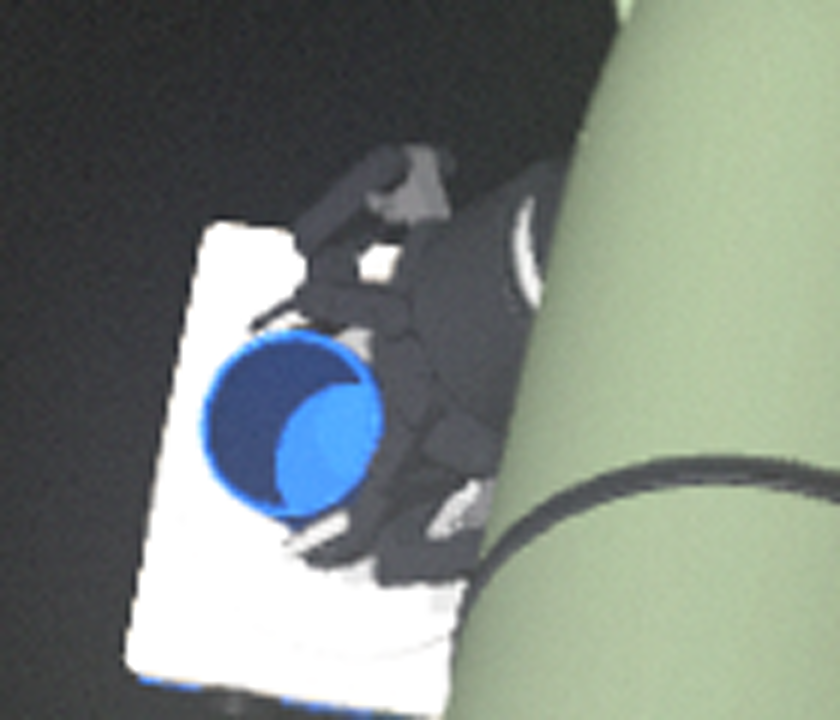

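Rim centre (158.4,270.1) against a predicted (158.4,269.5). Slow final descent.

Request:
move_arm(
  commands=[
    [[-0.003,0,0.003,0,0,0],[-0.006,0,0.006,0,0,0],[-0.009,0,0.009,0,0,0],[-0.012,0,0.012,0,0,0],[-0.015,0,0.015,0,0,0],[-0.018,0,0.018,0,0.001,0],[-0.02,0,0.02,0,0.001,0],[-0.022,0,0.022,0,0.001,0],[-0.023,0,0.023,0,0.001,0],[-0.023,0,0.023,0,0.001,0]],
  ],
)

```text
time_s: 26.05
tool_pos: [0.5594, 0.3146, 0.0927]
tcp_rot: [-1.421, -1.887, -0.664]
wrist_force: [-0.9, -1.1, -0.0]
finger_gap: 0.0599
```

```bash
python3 - <<'E'
from h import *
st()
R=tool(106,-50); T=PLATE-R@b2_base
go(T,R)
E
```

```text
t 26.05 tcp [0.5594 0.3146 0.0927] F [-0.93 -1.12 -0.01] gap 0.0599 q [ 0.028  0.772 -0.134  0.952  0.836  1.191]
shift [-0.0095 -0.0018  0.0091] turn [ 0.0005 -0.      0.0004] | dist 0.003 ang 0.1
```

Request:
move_arm(
  commands=[
    [[-0.001,0,0.001,0,0,0],[-0.002,0,0.002,0,0,0],[-0.003,0,0.003,0,0,0],[-0.004,0,0.004,0,0,0],[-0.005,0,0.005,0,0,0],[-0.006,0,0.006,0,0,0],[-0.006,0,0.006,0,0,0],[-0.006,0,0.006,0,0,0],[-0.006,0,0.006,0,0,0],[-0.006,0,0.006,0,0,0]],
  ],
)

```text
time_s: 27.05
tool_pos: [0.5596, 0.3147, 0.0925]
tcp_rot: [-1.422, -1.885, -0.666]
wrist_force: [-2.2, -5.2, 9.1]
finger_gap: 0.0601
```

```bash
python3 - <<'E'
from h import *
st(); print(ctrl.state()["torque"])
R=tool(106,-50); T=PLATE-R@b2_base
go(T,R)
E
```

```text
t 27.05 tcp [0.5596 0.3147 0.0925] F [-2.22 -5.23  9.07] gap 0.0601 q [ 0.027  0.772 -0.135  0.951  0.838  1.191]
[-0.05373047  0.71291226  0.73350388]
shift [-0.0093 -0.0031  0.0083] turn [ 0.0014 -0.0011 -0.    ] | dist 0.003 ang 0.2
```

In contact at about 10 N. I'll relax the target first, then open.

Request:
move_arm(
  commands=[
    [[0,0,0,0,0,0],[0,0,0,0,0,0],[0,0,0,0,0,0],[0,0,0,0,0,0],[0,0,0,0,0,0],[0,0,0,0,0,0],[0,0,0,0,0,0],[0,0,0,0,0,0],[0,0,0,0,0,0],[0,0,0,0,0,0]],
  ],
  newtons=20,
)

```text
time_s: 28.05
tool_pos: [0.5598, 0.3147, 0.0926]
tcp_rot: [-1.422, -1.885, -0.666]
wrist_force: [1.4, -3.0, 3.0]
finger_gap: 0.0598
```

Request:
move_arm(
  commands=[
    [[0,0,0,0,0,0],[0,0,0,0,0,0],[0,0,0,0,0,0],[0,0,0,0,0,0],[0,0,0,0,0,0],[0,0,0,0,0,0],[0,0,0,0,0,0],[0,0,0,0,0,0],[0,0,0,0,0,0],[0,0,0,0,0,0]],
  ],
  fingers=1,
)

```text
time_s: 29.05
tool_pos: [0.5598, 0.3147, 0.0927]
tcp_rot: [-1.422, -1.885, -0.667]
wrist_force: [-0.1, -0.7, 0.0]
finger_gap: 0.0854
```

```bash
python3 - <<'E'
from h import *
st()
f=grab("wrist","w17"); g=grab("scene","s17"); crop(g["image"],290,90,160,140,5,"s17c")
E
```

```text
t 29.05 tcp [0.5598 0.3147 0.0927] F [-0.05 -0.66  0.01] gap 0.0854 q [ 0.027  0.772 -0.134  0.951  0.838  1.191]
```

View pics/w17.png

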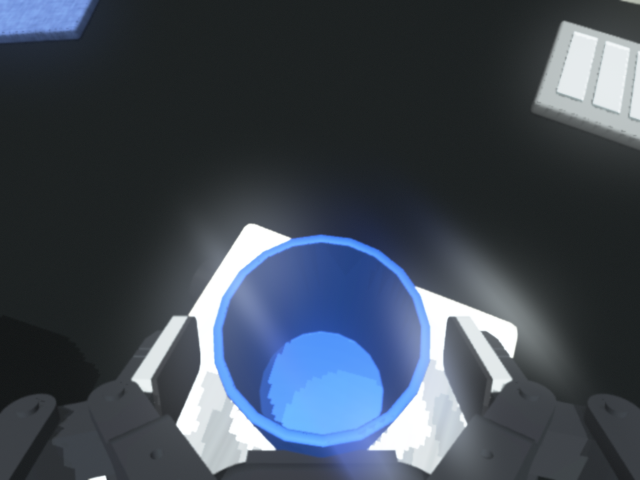

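View pics/s17c.png

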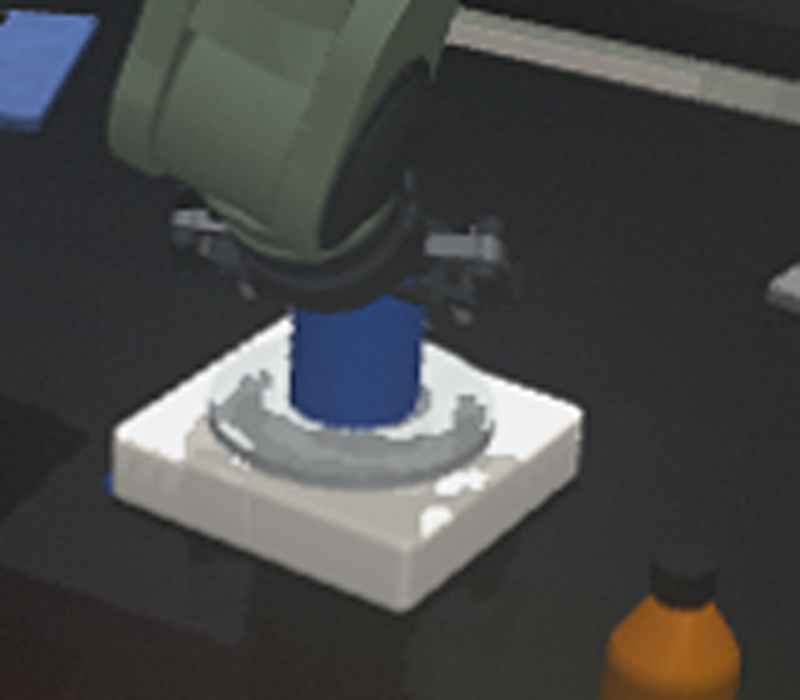

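Standing free. Backing out along the tool axis, 160 mm.

Request:
move_arm(
  commands=[
    [[0,0,-0.03,0,0,0],[0,0,-0.08,0,0,0],[0,0,-0.15,0,0,0],[0,0,-0.23,0,0,0],[0,0,-0.33,0,0,0],[0,0,-0.43,0,0,0],[0,0,-0.54,0,0,0],[0,0,-0.65,0,0,0],[0,0,-0.75,0,0,0],[0,0,-0.8,0,0,0]],
  ],
)

```text
time_s: 30.15
tool_pos: [0.5946, 0.1948, 0.1969]
tcp_rot: [-1.424, -1.886, -0.669]
wrist_force: [0.6, 0.6, 0.3]
finger_gap: 0.0852
```

```bash
python3 - <<'E'
from h import *
st()
s=grab("scene","s18"); t=grab("top","t18"); crop(t["image"],110,200,140,120,6,"t18c"); crop(s["image"],290,90,160,140,5,"s18c")
P=PLATE+np.array([[0,0,0],[0,0,.084]]); print(proj(t,P),proj(s,P))
E
```

```text
t 30.15 tcp [0.5946 0.1948 0.1969] F [0.56 0.61 0.34] gap 0.0852 q [-0.157  0.741  0.093  1.384  0.771  0.946]
[[169.99069755 277.22618669]
 [159.26339157 270.30509031]] [[360.03570647 169.03313754]
 [361.66403496 135.25687481]]
```

View pics/t18c.png

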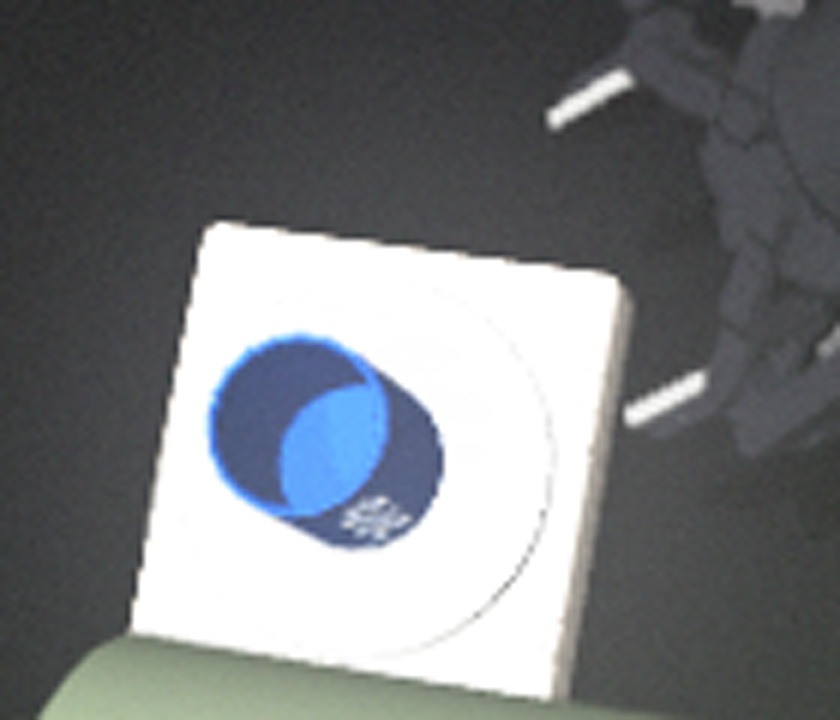

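View pics/s18.png

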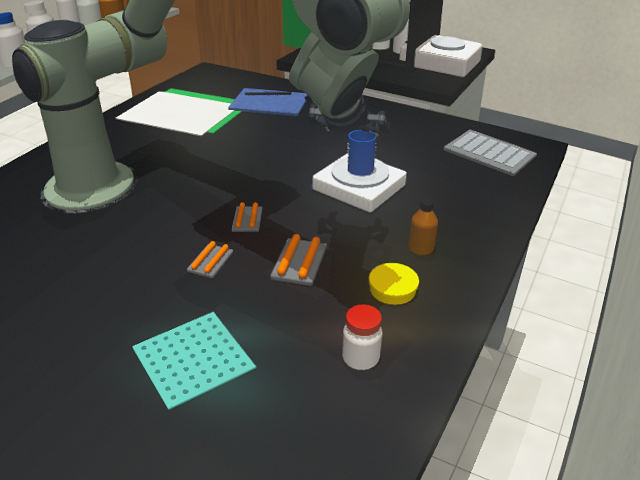

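View pics/s18c.png

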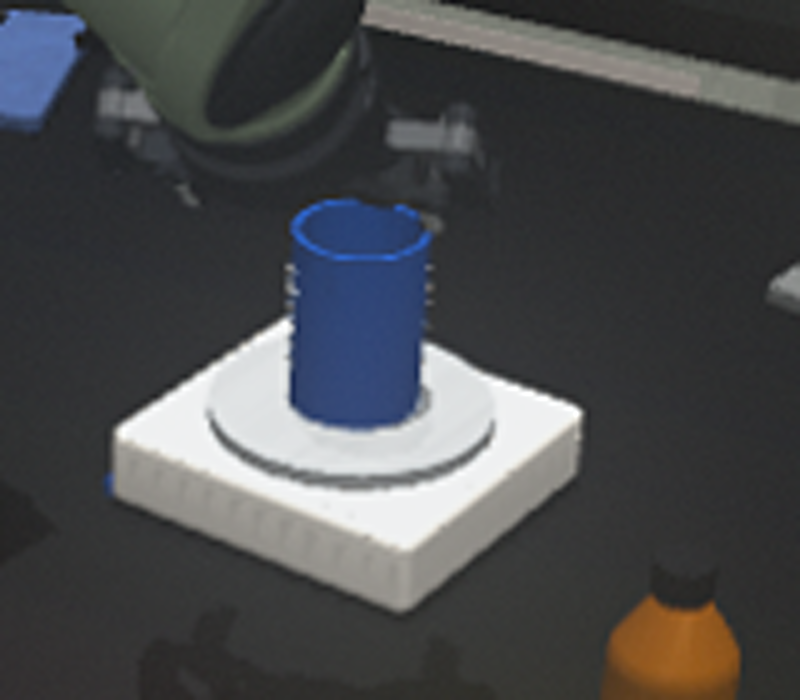

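Rim centre (159.4,270.4) against a predicted (159.3,270.3) for a beaker in the exact middle of the plate. The jar, bottle and dish look unmoved. Handing in.

```bash
python3 - <<'E'
from h import *
st(); print(ctrl.finish_job())
E
```

```text
t 30.25 tcp [0.5945 0.1953 0.1963] F [ 0.89  0.64 -0.3 ] gap 0.0855 q [-0.156  0.741  0.091  1.382  0.772  0.947]
the job is handed in; nothing more can be done
None
```

The beaker is standing mouth-up in the middle of the stirrer's plate, and I handed the job in at about 30 s of the 72 s allowed. I gripped it from above near its base, laid it along the rails of the large rest and let go. I then took it again from the mouth side, turned it upright and set it on the plate.

- **Placing on the rest:** the top, scene and wrist views showed it lying on both rails, within about 1 mm of centre along them.
- **Placing on the plate:** the rim centre in the top view was within 0.2 px (well under 1 mm) of where a centred beaker should be, upright and clear of the open gripper.
- **Forces:** I saw about 12 N at the first set-down and about 10 N at the second. I eased both off before opening the fingers. I read the force only at the end of each move.
- **Bystanders:** the jar, bottle and dish look unmoved in the last scene picture. I judged that by eye.
- **Disagreements:**
  - The first beaker position differed by about 4 mm between the top and scene cameras, so I used the mean, and the wrist camera agreed with it to about 1 mm.
  - Contact came about 2 mm higher than calculated at both placings.

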